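Click the tube carrier onto the mixer spindle

ROBOT

A 7-joint arm with a two-finger parallel gripper is mounted at the origin on the work surface. World frame = base frame: x ahead of the robot, y to its left, z up, the work surface at z = 0. Lengths are in m, angles in degrees, forces in N, time in s.
With the tool pointing down it reaches from about 0.425 to 0.875 m from the base axis. Payload 4.7 kg.
Tool frame: the origin (TCP) lies at the very end of the fingers, on their centre line; the grasp point (between the pads) lies 19 mm behind it; z points along the fingers, y is the direction in which the jaws open and shut (so a half turn about z gives the same grasp; the last joint's range is limited). The gripper opens to 87 mm and grips with 3 to 60 N. Pads are 19 mm wide; open, the fingers measure 117 mm over their backs; the gripper's body (75 mm by 190 mm) begins 51 mm behind the grasp point.
Start: joints at [64.005, 18.392, -4.016, 83.108, 1.295, 78.541, -3.26], TCP at [0.293, -0.58, 0.223] pointing down, gripper open.
Joint ranges: [-163.93, 163.93], [-17.29, 119.83], [-79.2, 71.16], [3.27, 140.29], [-89.18, 269.18], [5.43, 117.66], [-154.24, 154.24]. Speed limits (degrees/s): [147.25, 147.25, 180, 180, 180, 180, 180].

INTERFACE

Orientations are given as [roll, pitch, yaw] about the fixed x, y, z axes, in that order (R = Rz(yaw) Ry(pitch) Rx(roll)).
In Python, from cell import monitor, read_camera, camera_info, env, look_for gives the robot as it stands.
- The arm moves only by the tool servo_tool, never from a script. Its argument "commands" is one flat list of numbers, 6 for each row, row after row: the shift along the tool's x, y, z in mm, then the turn, a rotation vector about the tool's x, y, z in degrees. A call has 1 to 10 rows; each row shifts and turns the commanded pose from where the row before left it, along the tool's axes as they then stand; what a row does not reach is not made up. A row lasts 1/10 s, in which the tool goes at most 50 mm and 8.59 degrees, less where a joint would pass 70% of its speed; a pose out of reach is approached as far as the arm can. A call is refused whole if a number of a shift passes 50 or a number of a turn 8.59, either way. A call with a gripper value outside its range is refused whole. "jaw" is the finger opening in mm, from 0 to 87, set as the call begins (left out, the last holds). The fingers move at their own pace and stop on an object; "newtons" is the grip in N (left out, the last holds). Time passes only in rows, so rows that do not move let the fingers close. It gives the time, the measured TCP pose, the force and the opening at its end, in the units of the state.
- monitor.get_obs(): the state, without advancing time (a new reading comes with each control period).
- read_camera(name): name is "scene" or "side" or "wrist"; returns (picture, depth): 480x640x3 uint8, red, green, blue; 480x640 float32, m along the optical axis (not along the pixel's ray), 0 where there is no reading.
- camera_info(name): a dict with "camera_matrix" (3x3 intrinsics, pixels), "R" (3x3) and "t" (3): a world point X has camera coordinates R X + t; the wrist camera has in their place "T_tool_cam" (4x4, takes a point from camera to tool coordinates, whose origin is the TCP and whose axes are the flange's). Camera axes: x right, y down, z forward; pixel columns grow to the right and rows downward; lengths in m; the calibration is good to about 2 mm. A picture is of the moment at which its call begins: read the wrist's pose just before it. camera_info takes no time and is no camera call.
- env.sign_off(): hands the job in, once; it reports no verdict.
Trained networks look in the newest picture that a camera, given by its name, has taken for a name from the list of things; names that differ only in an ending like _2 or _b are one class to them, and where a whole thing is asked for, a point or a joint stands for the part that bears it (a point fixed in the world has none). Each returns a list of dicts, best first, with "conf" (0 to 1); they miss things now and then, are a little off and sometimes report something else, mostly with a low value. They report only what shows in the picture. A call takes as long as a camera call. They do not tell look-alikes from the thing itself.
- look_for(camera, label): "box" ([left, top, width, height] in pixels, round what is visible of it).
The state is a dict: "time_s": time; "qpos": joint angles; "joint_velocities": joint speeds; "effort": joint torques, N m; "tool_pos": TCP position; "tool_rot": TCP orientation; "force": force on the tool from outside, world axes, zero at the start; "wrist_torque": the same for the moment, N m; "grip_width": finger opening in m.
Only numpy, scipy, OpenCV 4.12 (cv2) and the standard library are available. Lean on these libraries where they do the work, as an engineer would, in place of code of your own. Each camera call takes 0.05 s, during which the arm holds its last target.

TASK

Mount the green-hubbed tube carrier on the tube mixer: lift it by its hub, thread it hub-foot first onto the slanting spindle and slide it down until the spindle's sprung ball clicks out into the groove inside the hub. Stop at that click, neither short of it nor beyond it, then let go and leave the carrier hanging there. Leave the tube rack, the bottle and the tip box where they stand.

Things in the scene. Friction and masses are not known exactly. Their poses are not given: they have to be found in the camera images.
- carrier: Tube carrier, loose, about 150 to 290 g, starts upright on the bench: green 12-sided tubular hub 40 mm across, 95 mm tall, with a white plate round it (radius 65 mm at the flats, 75 at the corners) 24 to 30 mm above the hub's foot. The bare hub above the plate is the grip, from any side. Origin: centre of the hub's foot; z along the hub to its top. It goes on foot first
- carrier_groove (a point): On the hub's axis, 35 mm above its foot: middle of the groove inside the bore. The bore goes right through, 20 mm wide, except for this groove, 30 mm wide, from 26 to 44 mm above the foot
- carrier_top (a point): Centre of the hub's top rim, 95 mm above its foot
- spindle: The mixer's fixed steel spindle, 18 mm in diameter, rounded tip, leaning 28 degrees from vertical (place and heading vary). Origin: on its axis at its base, 70 mm above the bench; z along the spindle to the tip; x square to it, on its upper side. A collar 40 mm wide at its base ends at z = 6 mm
- spindle_tip (a point): The spindle's rounded tip, on its axis, 130 mm from its base
- spindle_slot (a point): Middle of the dark slot on the spindle's +x side, 80 mm from its base. In it a 16 mm brass ball stands 4.5 mm out, sprung along x. The ball's height was set anywhere within 15 mm of this point (z 65 to 95 mm on the spindle); it stays put, but no reading gives it: feel or see it. Clicked in, the hub's foot is 31 to 39 mm below the ball's centre
- plunger (a joint): How far the sprung ball is pressed in, m: 0 out, 0.0018 to 0.0035 under the narrow bore, 0 again in the groove. The hub's foot meets the ball some 5 mm above its centre; a push of 5 to 16 N along the spindle takes it over, then some 20 mm of light drag, then it springs out into the groove; going beyond takes a push like the first. In the groove it carries the carrier
- drive: The mixer: a fixed white box 150 x 130 x 46 mm with a slanted grey block on top (highest point about 90 mm above the bench), on which the spindle stands. Origin: centre of its underside; the spindle leans towards its -x
- rack: Bystander: white tube rack 100 x 150 mm with 24 green-capped tubes, 108 mm tall, origin at the centre of its underside
- reagent: Bystander: bottle with a blue cap, 60 mm in diameter, 130 mm tall, origin at the centre of its underside
- tipbox: Bystander: closed pipette-tip box, blue with a white lid, 85 x 120 x 55 mm, origin at the centre of its underside
Mind the look-alikes: they are no part of the job. Leave any pink or red look-alike of the carrier alone.

How it is judged:
By the outcome, as a careful person would: the job done as asked, in the order asked, and still so for the second after the job is handed in, with the robot touching nothing.
It also fails if it takes over 48 s, if anything falls off the work surface, if the arm or the gripper's body presses on something with over 40 N, if the wrist force passes 120 N, or if a joint passes its speed limit or range.

## Working session

There is one attempt and no reset: what is moved stays moved. The work goes in short steps, Python scripts to look and compute and a tool call to move; the robot and the scene stay as the last step left them, time stands still between calls to the robot, and variables do not carry over. Pictures are saved under pics/ and viewed, and the job is handed in when it is done.

Besides the shell and the picture viewer there is one more tool, called after "Emit:" in YAML: its name, and indented under it one key for each argument. servo_tool: Moves the arm, as the interface text tells. Its arguments: {"type":"object","properties":{"commands":{"type":"array","items":{"type":"number"}},"jaw":{"type":"number"},"newtons":{"type":"number"}},"required":["commands"]}

```bash
ls; mkdir -p pics
cat > h.py <<'E'
from cell import monitor, read_camera, camera_info, env, look_for
import numpy as np, cv2
from scipy.spatial.transform import Rotation as Ro
np.set_printoptions(precision=4,suppress=True)
def state():
    o=monitor.get_obs(); return o
def Ttool(o):
    T=np.eye(4); T[:3,:3]=Ro.from_euler('xyz',o['tool_rot'],degrees=True).as_matrix(); T[:3,3]=o['tool_pos']; return T
def cloud(name,d,o=None):
    ci=camera_info(name);K=np.array(ci['camera_matrix'])
    v,u=np.mgrid[0:480,0:640]
    P=np.stack([(u-K[0,2])/K[0,0]*d,(v-K[1,2])/K[1,1]*d,d],-1)
    if name=='wrist':
        T=Ttool(o)@np.array(ci['T_tool_cam']); return P@T[:3,:3].T+T[:3,3]
    R=np.array(ci['R']);t=np.array(ci['t']); return (P-t)@R
def proj(name,X,o=None):
    ci=camera_info(name);K=np.array(ci['camera_matrix']);X=np.atleast_2d(X)
    if name=='wrist':
        T=np.linalg.inv(Ttool(o)@np.array(ci['T_tool_cam'])); C=X@T[:3,:3].T+T[:3,3]
    else: C=X@np.array(ci['R']).T+np.array(ci['t'])
    p=C@K.T; return p[:,:2]/p[:,2:]
def shot(name,tag):
    o=state(); im,d=read_camera(name); cv2.imwrite(f'pics/{tag}.png',im[...,::-1]); np.savez(f'pics/{tag}.npz',im=im,d=d); return o,im,d
E
python3 - <<'E'
from h import *
o=state();print(o)
for n in ['scene','side','wrist']:
    o,im,d=shot(n,n+'0')
    for l in ['carrier','spindle','spindle_slot','spindle_tip','carrier_top','drive','plunger']:
        if n!='wrist' or l in('carrier','spindle'): print(n,l,[( [int(x) for x in r['box']],round(r['conf'],2)) for r in look_for(n,l)[:4]])
print(state()['time_s'])
E
```

```text
pics
{'time_s': 0.0, 'qpos': array([64.0057, 18.4393, -4.0141, 83.1736,  1.2951, 78.5409, -3.2594]), 'joint_velocities': array([ 0.0883,  0.1005, -0.0401,  0.0523,  0.0795, -0.0039, -0.0035]), 'effort': array([  0.0002, -49.1287,  -0.4039, -31.2524,  -0.064 ,   0.0439,
         0.0002]), 'tool_pos': array([ 0.2928, -0.5797,  0.2215]), 'tool_rot': array([-179.8914,    0.0062,   26.8034]), 'force': array([-0.4457, -0.3112,  0.0529]), 'wrist_torque': array([-0.0082, -0.0226,  0.0649]), 'grip_width': 0.08742910557301804}
scene carrier [([398, 334, 89, 69], 0.94), ([345, 256, 66, 64], 0.92), ([465, 277, 71, 67], 0.69), ([165, 159, 77, 86], 0.54)]
scene spindle [([211, 292, 29, 75], 0.67)]
scene spindle_slot [([209, 291, 32, 76], 0.75), ([168, 287, 111, 144], 0.53)]
scene spindle_tip [([210, 291, 31, 79], 0.93), ([170, 290, 109, 142], 0.73)]
scene carrier_top [([465, 274, 74, 70], 0.79), ([341, 263, 71, 63], 0.73), ([401, 332, 88, 72], 0.71)]
scene drive [([166, 289, 114, 141], 0.8)]
scene plunger [([407, 332, 80, 72], 0.72)]
side carrier [([319, 371, 68, 64], 0.93), ([244, 336, 70, 58], 0.83), ([301, 284, 63, 49], 0.72), ([223, 200, 30, 44], 0.46)]
side spindle [([223, 204, 28, 38], 0.56)]
side spindle_slot [([222, 202, 29, 41], 0.66)]
side spindle_tip [([224, 204, 30, 38], 0.91)]
side carrier_top [([319, 370, 66, 67], 0.89), ([305, 283, 58, 49], 0.73), ([241, 336, 72, 62], 0.58)]
side drive [([196, 206, 72, 69], 0.85), ([224, 203, 32, 40], 0.68)]
side plunger [([227, 201, 26, 44], 0.75)]
wrist carrier []
wrist spindle []
0.95
```

View pics/scene0.png

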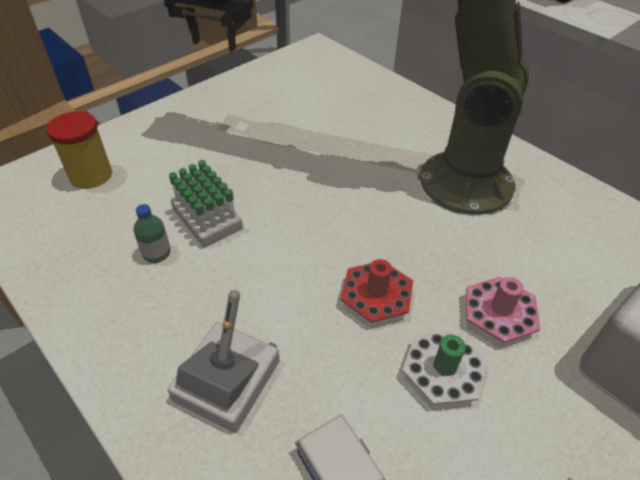

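View pics/side0.png

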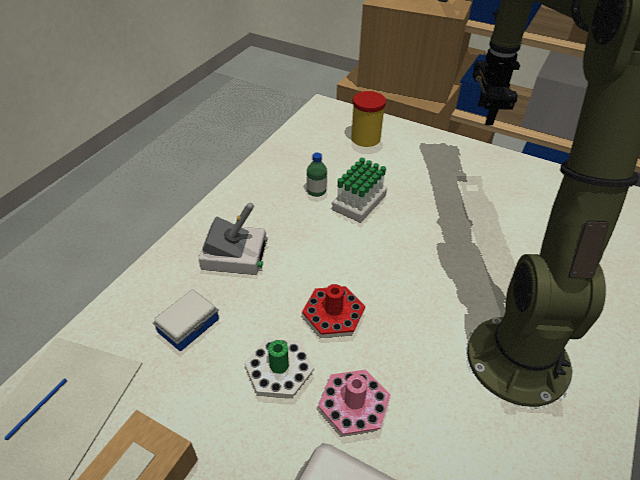

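Candidates for the carrier in the scene view: red (378,285), pink (505,305) and green hub on a white plate (448,360). In the side view, the green one is at (279,360). I choose green by the description. The spindle tip is at scene (234,295) and the brass ball at (226,325). Next I'll measure and take close crops.

Run:
```python
from h import *
for n,bx,bs in [('scene',(395,325,95,85),(160,280,125,155)),('side',(240,332,78,68),(192,195,80,85))]:
    z=np.load(f'pics/{n}0.npz');im,d=z['im'],z['d'];P=cloud(n,d);hsv=cv2.cvtColor(im,cv2.COLOR_RGB2HSV)
    def sub(b): 
        m=np.zeros((480,640),bool);m[b[1]:b[1]+b[3],b[0]:b[0]+b[2]]=1;return m&(d>0)
    g=sub(bx)&(hsv[...,0]>50)&(hsv[...,0]<85)&(hsv[...,1]>110)
    Q=P[g];print(n,'hub n',g.sum(),'z range',np.percentile(Q[:,2],[1,50,99]))
    top=Q[Q[:,2]>0.09];print(' top',len(top),top.mean(0),top.min(0),top.max(0))
    pl=P[sub(bx)];pl=pl[(pl[:,2]>0.022)&(pl[:,2]<0.036)];print(' plate',len(pl),(np.percentile(pl,0.5,0)+np.percentile(pl,99.5,0))/2,np.ptp(pl,0))
    b=P[sub((bx[0]-15,bx[1]-15,20,15))];print(' bench z',np.median(b[:,2]))
    s=sub(bs);S=P[s];sp=S[S[:,2]>0.1];print(' spindle n',len(sp),sp.min(0),sp.max(0))
    c=sp.mean(0);w,V=np.linalg.eigh(np.cov((sp-c).T));a=V[:,2]*np.sign(V[2,2]);print(' c',c,'axis',a,'lean',np.degrees(np.arccos(a[2])),'head',np.degrees(np.arctan2(a[1],a[0])))
    o=s&(hsv[...,0]>8)&(hsv[...,0]<24)&(hsv[...,1]>120)&(P[...,2]>0.09);vu=np.argwhere(o);print(' ball n',len(vu),vu.mean(0) if len(vu) else '',P[o].mean(0) if len(vu) else '')
    for nm,b in(('car',bx),('sp',bs)):
        cv2.imwrite(f'pics/{n}_{nm}.png',cv2.resize(im[b[1]:b[1]+b[3],b[0]:b[0]+b[2],::-1],None,fx=3.7,fy=3.7,interpolation=cv2.INTER_CUBIC))
    ci=camera_info(n);print(' cam',-np.array(ci['R']).T@np.array(ci['t']))
print(camera_info('wrist'))
a=[cv2.resize(cv2.imread(f'pics/{x}.png'),(400,300)) for x in('scene_car','scene_sp','side_car','side_sp')]
cv2.imwrite('pics/crops.png',np.vstack([np.hstack(a[:2]),np.hstack(a[2:])]))
```

```text
scene hub n 238 z range [0.093  0.0958 0.0991]
 top 238 [0.448  0.2849 0.0958] [0.4296 0.2654 0.0919] [0.4656 0.3027 0.0993]
 plate 3753 [0.4219 0.2844 0.0299] [0.1928 0.1477 0.0136]
 bench z 0.026636730376314324
 spindle n 647 [0.6743 0.0145 0.1002] [0.7297 0.0472 0.1881]
 c [0.7024 0.0334 0.1467] axis [-0.4473 -0.184   0.8752] lean 28.926294300313224 head -157.63988737083622
 ball n 26 [324.1154 226.3462] [0.7105 0.0354 0.1422]
 cam [0.9283 0.4718 0.8478]
side hub n 559 z range [0.0314 0.0828 0.0978]
 top 221 [0.4454 0.2846 0.0942] [0.4265 0.2631 0.0903] [0.467  0.3033 0.0983]
 plate 2356 [0.4464 0.2844 0.0295] [0.1362 0.1469 0.0139]
 bench z -0.0008287768207544852
 spindle n 237 [0.673  0.0175 0.1001] [0.7282 0.0464 0.1877]
 c [0.6968 0.0339 0.1464] axis [-0.4407 -0.1957  0.8761] lean 28.827682931839973 head -156.05217083978184
 ball n 10 [217.5 238.5] [0.707  0.0366 0.1403]
 cam [0.1032 0.7637 0.996 ]
{'camera_matrix': array([[425.0617,   0.    , 321.0926],
       [  0.    , 425.0617, 236.9512],
       [  0.    ,   0.    ,   1.    ]]), 'T_tool_cam': array([[ 0.0012, -0.9605, -0.2782,  0.0761],
       [ 1.    ,  0.0013, -0.0004, -0.0007],
       [ 0.0007, -0.2782,  0.9605, -0.1631],
       [ 0.    ,  0.    ,  0.    ,  1.    ]])}
```

View pics/crops.png

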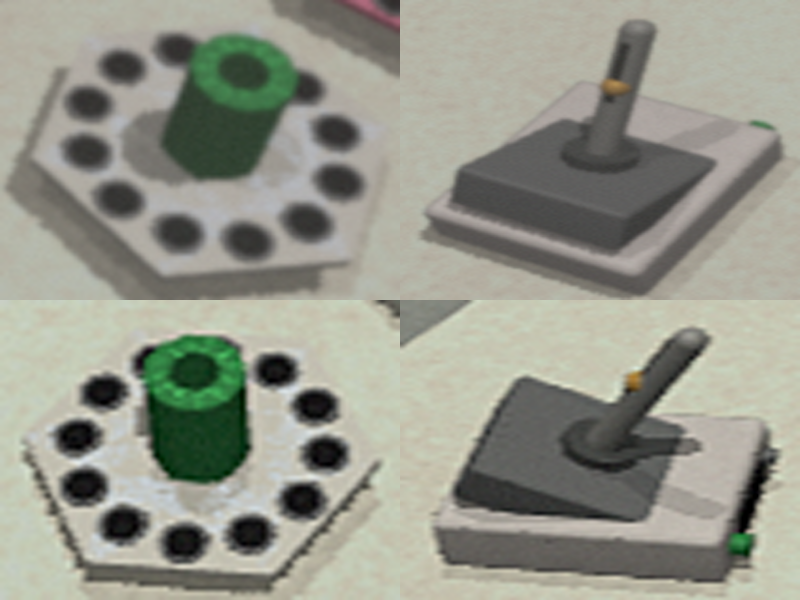

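The crops confirm the choice: a green 12-sided hub on a white hexagonal plate, upright at about (0.4465, 0.2845) with its top at 95 mm. The spindle leans about 28° towards heading −157°, and the ball shows on its upper side. I'll fly over the spindle for a close wrist view first.

Emit:
servo_tool:
  commands: [32, -18, -4, 0, 0, 0, 32, -18, -4, 0, 0, 0, 32, -18, -4, 0, 0, 0, 32, -18, -4, 0, 0, 0, 32, -18, -4, 0, 0, 0, 32, -18, -4, 0, 0, 0, 32, -18, -4, 0, 0, 0, 32, -18, -4, 0, 0, 0, 32, -18, -4, 0, 0, 0, 32, -18, -4, 0, 0, 0]

```text
time_s: 1.95
tool_pos: [0.4982, -0.2739, 0.263]
tool_rot: [180.0, -0.0, 26.8]
force: [0.5, 0.1, 0.7]
grip_width: 0.0871
```

Emit:
servo_tool:
  commands: [32, -18, 0, 0, 0, 0, 32, -18, 0, 0, 0, 0, 32, -18, 0, 0, 0, 0, 32, -18, 0, 0, 0, 0, 32, -18, 0, 0, 0, 0, 32, -18, 0, 0, 0, 0, 32, -18, 0, 0, 0, 0, 32, -18, 0, 0, 0, 0, 32, -18, 0, 0, 0, 0, 32, -18, 0, 0, 0, 0]

```text
time_s: 2.95
tool_pos: [0.7027, 0.0307, 0.2625]
tool_rot: [180.0, -0.0, 26.8]
force: [-0.1, -0.8, 0.5]
grip_width: 0.0868
```

Emit:
servo_tool:
  commands: [0, 0, 0, 0, 0, 0, 0, 0, 0, 0, 0, 0]

```text
time_s: 3.15
tool_pos: [0.702, 0.0309, 0.2619]
tool_rot: [-180.0, 0.0, 26.9]
force: [0.3, 0.4, -0.4]
grip_width: 0.0871
```

Run:
```python
from h import *
o,im,d=shot('wrist','w1');print(o['time_s'],o['tool_pos'],o['tool_rot'],o['qpos'],o['force'])
```

```text
3.15 [0.702  0.0309 0.2619] [-179.9689    0.0466   26.9279] [ 13.7839  26.5771 -27.4882  70.0759  11.9279  86.1326 -75.0696] [ 0.322   0.4486 -0.3997]
```

View pics/w1.png

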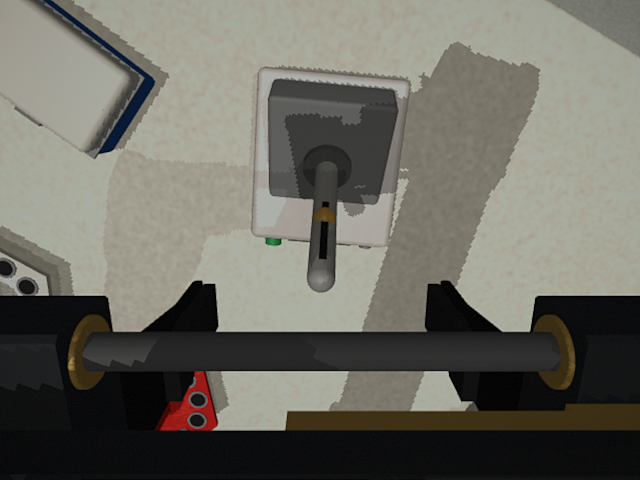

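The wrist view shows the spindle tip at (320,283), the collar at (326,165) and the brass ball at (324,214), near the base end of the slot. So the ball sits low. Now I'll fit the spindle cylinder in all three views.

```bash
cat > fit.py <<'E'
from h import *
from scipy.optimize import least_squares
o1=dict(tool_pos=[0.702,0.0309,0.2619],tool_rot=[-179.9689,0.0466,26.9279])
def axes(h,l=28):
    h=np.radians(h);l=np.radians(l)
    z=np.array([np.sin(l)*np.cos(h),np.sin(l)*np.sin(h),np.cos(l)]);x=np.array([-np.cos(l)*np.cos(h),-np.cos(l)*np.sin(h),np.sin(l)])
    return x,np.cross(z,x),z
E
python3 - <<'E'
from fit import *
clouds={};D={}
for n,t in[('scene','scene0'),('side','side0'),('wrist','w1')]:
    z=np.load(f'pics/{t}.npz');P=cloud(n,z['d'],o1);hsv=cv2.cvtColor(z['im'],cv2.COLOR_RGB2HSV)
    D[n]=(P,hsv,z['d'])
def fitc(names,lean=None,off=False):
    def sel(p):
        b=np.array([p[0],p[1],.07]);x,y,zz=axes(p[2]);out=[]
        for n in names:
            P,hsv,d=D[n];Q=P-b;s=Q@zz;r=np.linalg.norm(Q-s[...,None]*zz,axis=-1)
            m=(d>0)&(s>.015)&(s<.122)&(r<.018)&~((hsv[...,0]>8)&(hsv[...,0]<24)&(hsv[...,1]>100))
            out.append(P[m])
        return out
    p=np.array([.7024+.0765*.43,.0334+.0765*.18,-157.])
    for it in range(6):
        S=np.concatenate(sel(p))
        def f(q):
            b=np.array([q[0],q[1],.07]);x,y,zz=axes(q[2]);Q=S-b;s=Q@zz;return (np.linalg.norm(Q-s[:,None]*zz,axis=-1)-.009)*1000
        r=least_squares(f,p,loss='soft_l1',x_scale=[.01,.01,1]);p=r.x
    print(names,len(S),p,'med|r| mm',np.median(np.abs(f(p)))); return p
for n in D: fitc([n])
p=fitc(list(D))
np.save('p.npy',p)
b=np.array([p[0],p[1],.07]);x,y,z=axes(p[2]);print('tip',b+.13*z,'z',z,'x',x)
for n in D:
    P,hsv,d=D[n]
    for hh in (p,):
        Q=P-b
        m=(d>0)&(hsv[...,0]>8)&(hsv[...,0]<24)&(hsv[...,1]>100)&(np.linalg.norm(Q-.08*z,axis=-1)<.04)
        q=Q[m];vu=np.argwhere(m);c=(vu.min(0)+vu.max(0))/2;c2=vu.mean(0)
        print(n,'ball n',m.sum(),'cloud xyz',np.array([q@x,q@y,q@z]).mean(1),'z rng',(q@z).min(),(q@z).max(),'x max',(q@x).max(), 'px',c2[::-1],'tip/base px',proj(n,[b+.13*z,b+.08*z+.0135*x],o1).ravel())
        # ray-based: find s such that ball visible cap centroid (x=.011) projects near px
        ss=np.linspace(.06,.1,401);pp=proj(n,b+ss[:,None]*z+.0112*x,o1);k=np.argmin(np.linalg.norm(pp-c2[::-1],axis=1));print('   ray s',ss[k],np.linalg.norm(pp[k]-c2[::-1]))
E
```

```text
['scene'] 623 [   0.7348    0.043  -158.4511] med|r| mm 0.6648803893217758
['side'] 230 [   0.7354    0.0429 -158.2005] med|r| mm 0.934732921099123
['wrist'] 2271 [   0.7353    0.0433 -158.0025] med|r| mm 0.2339013447508944
['scene', 'side', 'wrist'] 3124 [   0.7353    0.0432 -158.1012] med|r| mm 0.30883324194037537
tip [0.6786 0.0205 0.1848] z [-0.4356 -0.1751  0.8829] x [0.8192 0.3293 0.4695]
scene ball n 44 cloud xyz [0.0107 0.0024 0.0751] z rng 0.06851285584826713 0.08046823165575694 x max 0.014267847571592548 px [226.6136 324.5227] tip/base px [234.406  291.0265 224.8537 322.0386]
   ray s 0.0748 1.5073787495579076
side ball n 13 cloud xyz [0.0076 0.0043 0.0754] z rng 0.07086302302433088 0.08226657437595267 x max 0.010208941422671218 px [238.5385 217.5385] tip/base px [250.4512 203.6597 237.4183 214.1587]
   ray s 0.0718 1.7718219913470044
wrist ball n 284 cloud xyz [0.0107 0.0003 0.0751] z rng 0.06256775704209411 0.10935234249421286 x max 0.014676083485270521 px [324.6549 215.0141] tip/base px [320.3954 287.488  325.2136 216.6871]
   ray s 0.0757 0.5002603853113585
```

All three views agree within 1 mm: base (0.7353, 0.0432), heading −158.1°, ball at about 75 mm on the spindle. Next I'll move over the carrier.

Emit:
servo_tool:
  commands: [-11.3, -34.2, 4, 0, 0, 0, -11.3, -34.2, 4, 0, 0, 0, -11.3, -34.2, 4, 0, 0, 0, -11.3, -34.2, 4, 0, 0, 0, -11.3, -34.2, 4, 0, 0, 0, -11.3, -34.2, 4, 0, 0, 0, -11.3, -34.2, 4, 0, 0, 0, -11.3, -34.2, 4, 0, 0, 0, -11.3, -34.2, 4, 0, 0, 0, -11.3, -34.2, 4, 0, 0, 0]

```text
time_s: 4.2
tool_pos: [0.4465, 0.2829, 0.2228]
tool_rot: [179.9, -0.1, 26.6]
force: [1.1, 1.5, -0.3]
grip_width: 0.0866
```

Emit:
servo_tool:
  commands: [0, 0, 0, 0, 0, 0, 0, 0, 0, 0, 0, 0]

```text
time_s: 4.4
tool_pos: [0.4471, 0.2829, 0.223]
tool_rot: [179.9, -0.1, 26.8]
force: [0.6, -0.5, 0.1]
grip_width: 0.0868
```

Run:
```python
from h import *
o,im,d=shot('wrist','w2');print(o['time_s'],o['tool_pos'],o['tool_rot'],o['qpos'],o['force'])
P=cloud('wrist',d,o);hsv=cv2.cvtColor(im,cv2.COLOR_RGB2HSV)
g=(d>0)&(hsv[...,0]>50)&(hsv[...,0]<85)&(hsv[...,1]>110)&(abs(P[...,2]-.095)<.006)&(abs(P[...,0]-.4465)<.05)&(abs(P[...,1]-.2845)<.05)
Q=P[g];print('top',len(Q),Q.mean(0),(Q.min(0)+Q.max(0))/2,np.ptp(Q,0))
pl=(d>0)&(P[...,2]>.02)&(P[...,2]<.04)&(np.hypot(P[...,0]-.4465,P[...,1]-.2845)<.085)
R=P[pl][:,:2].astype(np.float32);c,wh,a=cv2.minAreaRect(R);print('plate z',np.median(P[pl][:,2]),'rect',c,wh,a)
h=cv2.convexHull(R)[:,0];ap=cv2.approxPolyDP(h[:,None],.012,True)[:,0];print('corners');print(np.c_[ap,np.hypot(*(ap-np.array(c)).T),np.degrees(np.arctan2(*(ap-np.array(c)).T[::-1]))])
H=cv2.convexHull(Q[:,:2].astype(np.float32))[:,0];cc=(Q.min(0)+Q.max(0))[:2]/2
th=np.radians(np.arange(0,180,3));E=[np.ptp(Q[:,:2]@[np.cos(t),np.sin(t)]) for t in th];print('width by angle');print(np.c_[np.degrees(th),np.array(E)*1000][::1].T)
print('centre by projections',cv2.minEnclosingCircle(Q[:,:2].astype(np.float32)))
cv2.imwrite('pics/w2c.png',cv2.resize(im[90:330,190:450,::-1],None,fx=2.3,fy=2.3,interpolation=cv2.INTER_CUBIC))
```

```text
4.4 [0.4471 0.2829 0.223 ] [179.8813  -0.0582  26.7731] [   1.5309    6.0544  -39.0783   99.1142    4.0574   76.1768 -101.5861] [ 0.6067 -0.4756  0.1383]
top 1994 [0.4474 0.2844 0.0955] [0.4469 0.2841 0.0936] [0.0406 0.0399 0.0092]
plate z 0.031091389719077267 rect (0.4466836452484131, 0.2836199104785919) (0.1305721551179886, 0.1485455334186554) 54.053672790527344
corners
[[   0.5149    0.3143    0.0748   24.1966]
 [   0.4545    0.3579    0.0747   84.0099]
 [   0.3966    0.3324    0.0699  135.7462]
 [   0.3788    0.253     0.0745 -155.7633]
 [   0.4391    0.2096    0.0744  -95.8451]
 [   0.5075    0.241     0.0743  -35.0422]]
width by angle
[[  0.       3.       6.       9.      12.      15.      18.      21.
   24.      27.      30.      33.      36.      39.      42.      45.
   48.      51.      54.      57.      60.      63.      66.      69.
   72.      75.      78.      81.      84.      87.      90.      93.
   96.      99.     102.     105.     108.     111.     114.     117.
  120.     123.     126.     129.     132.     135.     138.     141.
  144.     147.     150.     153.     156.     159.     162.     165.
  168.     171.     174.     177.    ]
 [ 40.6343  40.8639  40.9815  40.9869  40.8798  40.8213  40.8119  40.7154
   40.5255  40.4617  40.7192  41.0293  41.2269  41.3115  41.2828  41.141
   40.8865  40.5199  40.1723  40.2669  40.5769  40.7899  40.9309  40.9596
   40.8761  40.6806  40.3736  39.9558  39.6105  39.7121  39.9335  40.1541
   40.2763  40.2882  40.1896  39.9809  39.6626  39.2355  38.8465  38.9221
   39.2383  39.5083  39.7231  39.8291  39.8547  39.8885  39.817   39.8304
   40.002   40.2711  40.4941  40.6909  40.8105  40.8516  40.7808  40.605
   40.5078  40.394   40.2495  40.3259]]
centre by projections ((0.44680726528167725, 0.2838370203971863), 0.02075744979083538)
```

View pics/w2.png

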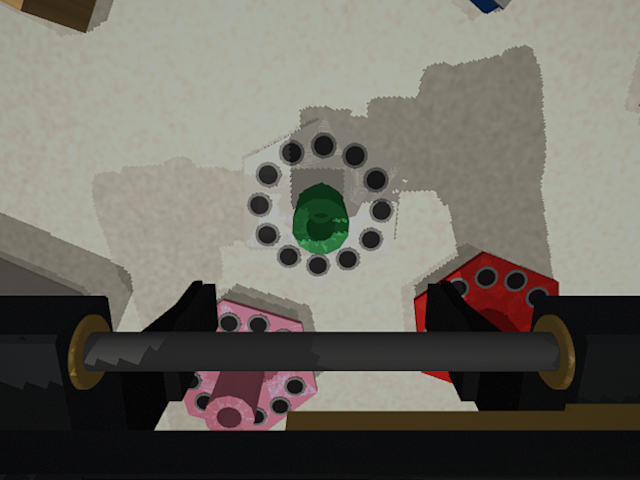

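View pics/w2c.png

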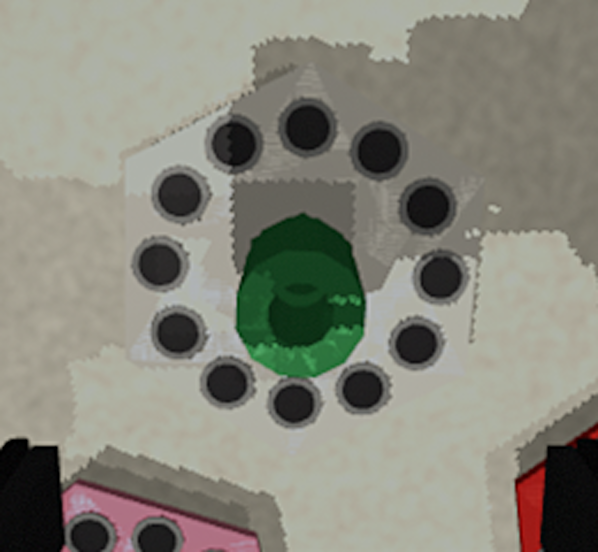

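The crop shows the green hub at (321,218), with the top centre at (0.4468, 0.2840, 0.095). The flats' normals lie at 24°+30k, so I'll grip at yaw 24°. This close to the view yaw, camera bias also cancels between hub and spindle.

Emit:
servo_tool:
  commands: [0.2, -1.1, 10, 0, 0, 2.8, 0, 0, 20, 0, 0, 0, 0, 0, 20, 0, 0, 0, 0, 0, 20, 0, 0, 0, 0, 0, 20, 0, 0, 0, 0, 0, 10, 0, 0, 0, 0, 0, 0, 0, 0, 0, 0, 0, 0, 0, 0, 0]

```text
time_s: 5.25
tool_pos: [0.4475, 0.2846, 0.1231]
tool_rot: [180.0, -0.0, 23.9]
force: [-0.0, 0.5, 0.8]
grip_width: 0.0873
```

Run:
```python
from h import *
o,im,d=shot('wrist','w3');print(o['time_s'],o['tool_pos'],o['tool_rot'],o['force'])
P=cloud('wrist',d,o);hsv=cv2.cvtColor(im,cv2.COLOR_RGB2HSV)
g=(d>0)&(hsv[...,0]>50)&(hsv[...,0]<85)&(hsv[...,1]>110)&(abs(P[...,2]-.095)<.004)&(abs(P[...,0]-.4465)<.05)&(abs(P[...,1]-.2845)<.05)
Q=P[g];print('top',len(Q),Q.mean(0),(Q.min(0)+Q.max(0))/2,np.ptp(Q,0))
T=Ttool(o);L=(Q-T[:3,3])@T[:3,:3];print('tool frame: ctr',(np.percentile(L,0.5,0)+np.percentile(L,99.5,0))/2,np.ptp(L,0))
```

```text
5.25 [0.4475 0.2846 0.1231] [179.9973  -0.0423  23.919 ] [-0.05    0.5499  0.8107]
top 4220 [0.4474 0.2842 0.0956] [0.4466 0.284  0.0945] [0.0414 0.0401 0.007 ]
tool frame: ctr [-0.001   0.0003  0.0288] [0.0409 0.0395 0.007 ]
```

View pics/w3.png

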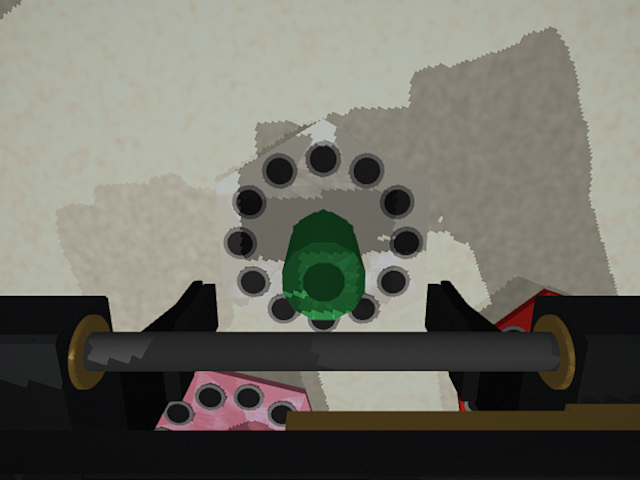

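The hub is centred between the fingers at (322,270) and sits about 1 mm towards −x in the tool frame. I'll correct that, descend and grip.

Emit:
servo_tool:
  commands: [-0.8, 0, 16, 0, 0, 0, 0, 0, 20, 0, 0, 0, 0, 0, 20, 0, 0, 0, 0, 0, 14, 0, 0, 0, 0, 0, 6, 0, 0, 0, 0, 0, 0, 0, 0, 0, 0, 0, 0, 0, 0, 0]

```text
time_s: 6.0
tool_pos: [0.4465, 0.2852, 0.0473]
tool_rot: [-180.0, -0.1, 24.0]
force: [0.1, 0.1, 0.7]
grip_width: 0.087
```

Emit:
servo_tool:
  commands: [0, 0, 0, 0, 0, 0, 0, 0, 0, 0, 0, 0, 0, 0, 0, 0, 0, 0, 0, 0, 0, 0, 0, 0, 0, 0, 0, 0, 0, 0, 0, 0, 0, 0, 0, 0, 0, 0, 0, 0, 0, 0, 0, 0, 0, 0, 0, 0]
  jaw: 30
  newtons: 50

```text
time_s: 6.8
tool_pos: [0.446, 0.2845, 0.0465]
tool_rot: [180.0, 0.0, 24.0]
force: [-0.1, -0.6, 0.4]
grip_width: 0.0395
```

Run:
```python
from h import *
o=state();print(o['time_s'],o['tool_pos'],o['tool_rot'],o['force'],o['wrist_torque'],o['grip_width'])
```

```text
6.8 [0.446  0.2845 0.0465] [179.975    0.0082  23.9972] [-0.072  -0.5993  0.4476] [-0.089  -0.0733 -0.0091] 0.0395069789273868
```

The hub is gripped at 39.5 mm. Lifting now, then moving across.

Emit:
servo_tool:
  commands: [0, 0, -6, 0, 0, 0, 0, 0, -14, 0, 0, 0, 0, 0, -24, 0, 0, 0, 0, 0, -26, 0, 0, 0, 0, 0, -26, 0, 0, 0, 0, 0, -26, 0, 0, 0, 0, 0, -26, 0, 0, 0, 0, 0, -26, 0, 0, 0, 0, 0, -20, 0, 0, 0, 0, 0, -10, 0, 0, 0]

```text
time_s: 7.8
tool_pos: [0.4463, 0.2857, 0.2535]
tool_rot: [180.0, -0.2, 24.0]
force: [-0.3, 0.5, -1.8]
grip_width: 0.0394
```

Emit:
servo_tool:
  commands: [3, 15, -2, 0, 0, 0, 7, 34, -4, 0, 0, 0, 7, 34, -4, 0, 0, 0, 7, 34, -4, 0, 0, 0, 7, 34, -4, 0, 0, 0, 7, 34, -4, 0, 0, 0, 7, 34, -4, 0, 0, 0, 7, 34, -4, 0, 0, 0, 7, 34, -4, 0, 0, 0, 7, 34, -4, 0, 0, 0]

```text
time_s: 8.8
tool_pos: [0.6369, 0.0154, 0.2869]
tool_rot: [-180.0, 0.2, 23.9]
force: [0.1, 1.0, -2.5]
grip_width: 0.0394
```

Emit:
servo_tool:
  commands: [3, 13, 0, 0, 0, 0, 0, 0, 0, -0.26, 7, 0, 0, 0, 0, -0.26, 7, 0, 0, 0, 0, -0.26, 7, 0, 0, 0, 0, -0.26, 7, 0, 0, 0, 0, 0, 0, 0, 0, 0, 0, 0, 0, 0, 0, 0, 0, 0, 0, 0]

```text
time_s: 9.6
tool_pos: [0.6462, 0.0086, 0.29]
tool_rot: [178.8, -28.0, 24.4]
force: [0.9, -0.4, -2.3]
grip_width: 0.0396
```

```bash
cat >> fit.py <<'E'
p=np.load('p.npy');b=np.array([p[0],p[1],.07]);X,Y,Z=axes(p[2])
def rep(o,foot=.047,hx=0,hy=0):
    T=Ttool(o);R=T[:3,:3]
    h=T[:3,3]+R@[hx,hy,foot]; q=h-b
    ax=-R[:,2]
    print('t',round(o['time_s'],2),'foot on spindle (x,y,s) mm',np.array([q@X,q@Y,q@Z])*1000,'axis tilt err deg (toward x,y)',np.degrees([ax@X,ax@Y]),'F tool',o['force']@R,'grip',round(o['grip_width']*1000,1))
    print('  spindle axes in tool frame: X',R.T@X,'Y',R.T@Y,'Z',R.T@Z)
    print('  corrective rotvec (tool):',np.degrees(np.cross([0,0,1],R.T@(-Z))))
E
python3 - <<'E'
from fit import *
o,im,d=shot('wrist','w4');rep(o);print(o['qpos'],o['force'],o['tool_pos'],o['tool_rot'])
for n in('scene','side'): shot(n,n+'4')
a=[cv2.imread(f'pics/{x}4.png') for x in('scene','side')]
cv2.imwrite('pics/c4.png',np.hstack([cv2.resize(a[0][200:440,120:360],(400,400)),cv2.resize(a[1][130:290,170:330],(400,400))]))
E
```

```text
t 9.6 foot on spindle (x,y,s) mm [ 18.9499   1.1367 192.0639] axis tilt err deg (toward x,y) [-0.044  -0.0102] F tool [-0.4989  0.6346  2.3486] grip 39.6
  spindle axes in tool frame: X [0.9993 0.0385 0.0008] Y [ 0.0385 -0.9993  0.0002] Z [ 0.0008 -0.0001 -1.    ]
  corrective rotvec (tool): [-0.0085 -0.0444  0.    ]
[ 30.0017  -1.0741 -25.9921 102.4153 -15.275   53.8961 -55.6466] [ 0.8799 -0.3501 -2.2958] [0.6462 0.0086 0.29  ] [178.8338 -28.0217  24.4015]
```

View pics/c4.png

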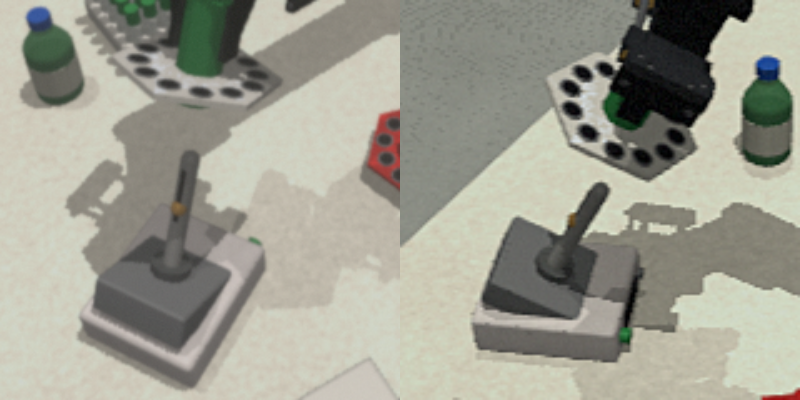

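View pics/w4.png

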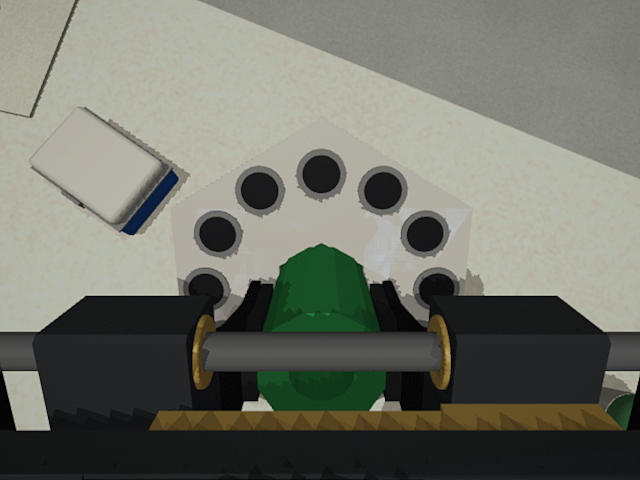

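The carrier is held straight with its plate square to the tool. Its weight reads about 2.3 N. I'll check where the plate sits in the tool frame to get the in-hand offset.

Run:
```python
from fit import *
o=dict(tool_pos=[0.6462,0.0086,0.29],tool_rot=[178.8338,-28.0217,24.4015]);T=Ttool(o)
hexa=lambda c,a,r:np.array([[c[0]+r*np.cos(np.radians(a+60*k)),c[1]+r*np.sin(np.radians(a+60*k))] for k in range(6)],np.float32)
for n in('wrist','scene','side'):
    z=np.load('pics/w4.npz' if n=='wrist' else f'pics/{n}4.npz');d=z['d'];hsv=cv2.cvtColor(z['im'],cv2.COLOR_RGB2HSV)
    L=(cloud(n,d,o)-T[:3,3])@T[:3,:3]
    m=(d>0)&(L[...,2]>.008)&(L[...,2]<.026)&(np.hypot(L[...,0],L[...,1])<.09)&(np.hypot(L[...,0],L[...,1])>.03)&(hsv[...,1]<70)&(hsv[...,2]>110)
    Q=L[m];
    A=np.c_[Q[:,:2],np.ones(len(Q))];
    for _ in range(4):
        k,*_r=np.linalg.lstsq(A,Q[:,2],rcond=None);r=Q[:,2]-A@k;g=abs(r)<.003;Q=Q[g];A=A[g]
    print(n,len(Q),'plane z0,slopes deg',k[2]*1000,np.degrees(k[:2]),'x rng',Q[:,0].min(),Q[:,0].max(),'y rng',np.percentile(Q[:,1],[.2,99.8]))
    h=cv2.convexHull(Q[:,:2].astype(np.float32));ap=cv2.approxPolyDP(h,.008,True)[:,0];print(ap*1000)
# hub top wall in tool frame
    g=(d>0)&(hsv[...,0]>50)&(hsv[...,0]<85)&(hsv[...,1]>110)&(np.hypot(L[...,0],L[...,1])<.03)&(L[...,2]<.015)&(L[...,2]>-.06)
    G=L[g]
    if len(G)>20: print('  hub',len(G),'z rng',G[:,2].min(),G[:,2].max(),'x',np.percentile(G[:,0],[1,99]),'y',np.percentile(G[:,1],[1,99]))
```

```text
wrist 22156 plane z0,slopes deg 15.625116860113215 [-0.1088  0.0982] x rng -0.057558398507325956 0.07535532165364792 y rng [-0.0656  0.064 ]
[[ 75.3498  -1.3701]
 [ 37.6713  64.0863]
 [ -1.8156  64.2602]
 [-57.5584  27.6234]
 [-55.4812 -30.7094]
 [ -2.1641 -65.4968]
 [ 38.2466 -65.5529]]
  hub 11975 z rng -0.05674173415926971 0.014941133214027272 x [-0.0127  0.021 ] y [-0.0201  0.0182]
scene 1244 plane z0,slopes deg 15.533433106698881 [ 0.4064 -0.0806] x rng -0.06745960467900722 0.07642784042412819 y rng [-0.0663  0.0638]
[[ 76.4278  -1.6794]
 [ 36.8467  63.6543]
 [-27.3543  64.51  ]
 [-67.4596  -8.951 ]
 [-37.8763 -65.433 ]
 [ 39.6268 -66.7646]]
  hub 389 z rng -0.050448553743664984 0.013355837801821396 x [0.0077 0.023 ] y [-0.0143  0.0102]
side 513 plane z0,slopes deg 16.976309554802068 [ 0.2041 -0.0773] x rng -0.07338459987842039 0.07410504524149943 y rng [-0.0664  0.0651]
[[ 74.105   -2.345 ]
 [ 35.2314  65.8512]
 [-67.8454  13.2679]
 [-73.3846  -0.4433]
 [ -9.6821 -62.8577]
 [ 30.44   -66.9628]]
  hub 92 z rng -0.02158275352632172 0.014382446272854822 x [-0.0186  0.0199] y [-0.0288 -0.0068]
```

The in-hand offset is small: about +0.3 mm in x, −0.6 to −0.8 mm in y, foot about 46 mm past the TCP, tilt within 0.4°. Now I'll align over the tip.

Emit:
servo_tool:
  commands: [-9.6, 0.5, 10, 0, 0, 0, -9.6, 0.5, 14, 0, 0, 0, 0, 0, 14, 0, 0, 0, 0, 0, 10, 0, 0, 0, 0, 0, 3, 0, 0, 0, 0, 0, 0, 0, 0, 0, 0, 0, 0, 0, 0, 0]

```text
time_s: 10.45
tool_pos: [0.6524, 0.0089, 0.2352]
tool_rot: [178.8, -28.0, 24.3]
force: [0.6, -0.2, -2.5]
grip_width: 0.0394
```

Run:
```python
from fit import *
o=state();rep(o,.046,.0003,-.0006)
for n in('scene','side'): shot(n,n+'5')
a=[cv2.imread(f'pics/{x}5.png') for x in('scene','side')]
cv2.imwrite('pics/c5.png',np.hstack([cv2.resize(a[0][220:400,140:320],(400,400),interpolation=cv2.INTER_CUBIC),cv2.resize(a[1][150:270,190:310],(400,400),interpolation=cv2.INTER_CUBIC)]))
```

```text
t 10.45 foot on spindle (x,y,s) mm [ -1.2805  -0.355  141.9186] axis tilt err deg (toward x,y) [-0.0686  0.0254] F tool [-0.767   0.3767  2.3814] grip 39.4
  spindle axes in tool frame: X [0.9993 0.0372 0.0012] Y [ 0.0372 -0.9993 -0.0004] Z [ 0.0012  0.0005 -1.    ]
  corrective rotvec (tool): [ 0.0279 -0.0676  0.    ]
```

View pics/c5.png

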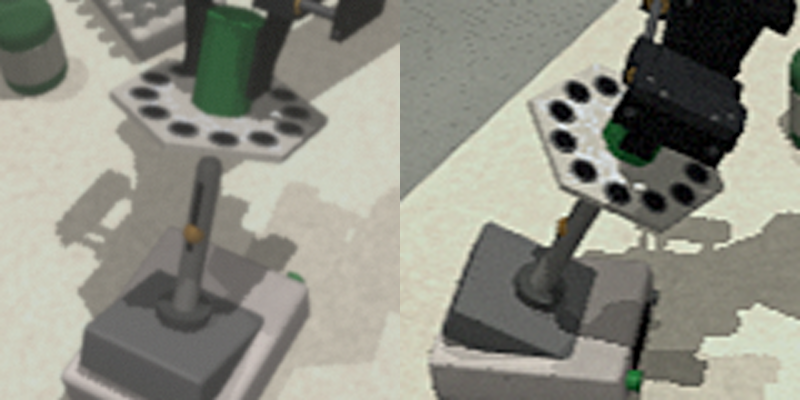

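Emit:
servo_tool:
  commands: [0.9, -0.2, 3, 0, 0, 0, 0, 0, 4, 0, 0, 0, 0, 0, 4, 0, 0, 0, 0, 0, 4, 0, 0, 0, 0, 0, 4, 0, 0, 0, 0, 0, 3, 0, 0, 0, 0, 0, 0, 0, 0, 0]

```text
time_s: 11.25
tool_pos: [0.6622, 0.0133, 0.215]
tool_rot: [178.9, -28.0, 24.3]
force: [-0.4, -0.2, -2.3]
grip_width: 0.0397
```

Run:
```python
from fit import *
o=state();rep(o,.046,.0003,-.0006)
```

```text
t 11.25 foot on spindle (x,y,s) mm [ -1.3804   0.1475 119.0598] axis tilt err deg (toward x,y) [ 0.0029 -0.0176] F tool [-1.4249 -0.0261  1.8078] grip 39.7
  spindle axes in tool frame: X [ 0.9993  0.0367 -0.0001] Y [ 0.0367 -0.9993  0.0003] Z [-0.     -0.0003 -1.    ]
  corrective rotvec (tool): [-0.0177  0.0022  0.    ]
```

Threaded, with only about 1 N of lateral force. I'll trim x and continue to just above the ball.

Emit:
servo_tool:
  commands: [0.6, 0, 3, 0, 0, 0, 0, 0, 4, 0, 0, 0, 0, 0, 4, 0, 0, 0, 0, 0, 4, 0, 0, 0, 0, 0, 4, 0, 0, 0, 0, 0, 4, 0, 0, 0, 0, 0, 0, 0, 0, 0]

```text
time_s: 11.95
tool_pos: [0.6724, 0.0176, 0.1946]
tool_rot: [178.9, -27.9, 24.3]
force: [-0.0, 1.3, -2.5]
grip_width: 0.0396
```

Run:
```python
from fit import *
o=state();rep(o,.046,.0003,-.0006)
```

```text
t 11.95 foot on spindle (x,y,s) mm [-1.1482  0.3258 95.8584] axis tilt err deg (toward x,y) [ 0.0385 -0.0348] F tool [-0.6885 -1.257   2.4078] grip 39.6
  spindle axes in tool frame: X [ 0.9993  0.0367 -0.0007] Y [ 0.0367 -0.9993  0.0006] Z [-0.0006 -0.0006 -1.    ]
  corrective rotvec (tool): [-0.0362  0.0372  0.    ]
```

Emit:
servo_tool:
  commands: [0, 0, 4, 0, 0, 0, 0, 0, 4, 0, 0, 0, 0, 0, 3, 0, 0, 0, 0, 0, 0, 0, 0, 0]

```text
time_s: 12.35
tool_pos: [0.6773, 0.0195, 0.1851]
tool_rot: [178.9, -27.9, 24.3]
force: [0.3, -0.2, -1.1]
grip_width: 0.0397
```

Emit:
servo_tool:
  commands: [0, 0, 1, 0, 0, 0, 0, 0, 1, 0, 0, 0]

```text
time_s: 12.55
tool_pos: [0.6785, 0.0196, 0.1841]
tool_rot: [178.9, -28.0, 24.3]
force: [-0.2, 0.8, -2.4]
grip_width: 0.0396
```

Emit:
servo_tool:
  commands: [0, 0, 1, 0, 0, 0, 0, 0, 0, 0, 0, 0]

```text
time_s: 12.75
tool_pos: [0.6788, 0.0198, 0.183]
tool_rot: [178.9, -28.0, 24.3]
force: [0.2, -0.0, -1.1]
grip_width: 0.0395
```

Emit:
servo_tool:
  commands: [0, 0, 1, 0, 0, 0, 0, 0, 0, 0, 0, 0]

```text
time_s: 12.95
tool_pos: [0.6792, 0.02, 0.1822]
tool_rot: [178.9, -28.0, 24.3]
force: [-0.4, -0.6, -1.5]
grip_width: 0.0394
```

Run:
```python
from fit import *
o=state();rep(o,.046,.0003,-.0006)
```

```text
t 12.95 foot on spindle (x,y,s) mm [-0.6418 -0.0424 81.515 ] axis tilt err deg (toward x,y) [-0.0119  0.0122] F tool [-1.2417  0.4042  1.0604] grip 39.4
  spindle axes in tool frame: X [0.9993 0.0368 0.0002] Y [ 0.0368 -0.9993 -0.0002] Z [ 0.0002  0.0002 -1.    ]
  corrective rotvec (tool): [ 0.0126 -0.0114  0.    ]
```

At s≈81.5 there's no ball contact yet. I'll keep feeling in 1 mm steps.

Emit:
servo_tool:
  commands: [0, 0, 1, 0, 0, 0, 0, 0, 0, 0, 0, 0]

```text
time_s: 13.15
tool_pos: [0.6796, 0.0202, 0.1812]
tool_rot: [178.9, -28.0, 24.3]
force: [-0.2, 0.4, -2.3]
grip_width: 0.0396
```

Emit:
servo_tool:
  commands: [0, 0, 1, 0, 0, 0, 0, 0, 0, 0, 0, 0]

```text
time_s: 13.35
tool_pos: [0.68, 0.0204, 0.1803]
tool_rot: [178.9, -28.0, 24.3]
force: [0.6, 0.2, -1.3]
grip_width: 0.0397
```

Emit:
servo_tool:
  commands: [0, 0, 1, 0, 0, 0, 0, 0, 0, 0, 0, 0]

```text
time_s: 13.55
tool_pos: [0.6805, 0.0205, 0.1795]
tool_rot: [178.9, -28.0, 24.3]
force: [0.0, 0.8, -2.4]
grip_width: 0.0395
```

Emit:
servo_tool:
  commands: [0, 0, 1, 0, 0, 0, 0, 0, 0, 0, 0, 0]

```text
time_s: 13.75
tool_pos: [0.6813, 0.0207, 0.1789]
tool_rot: [178.9, -28.0, 24.3]
force: [0.3, -0.2, -1.7]
grip_width: 0.0397
```

Emit:
servo_tool:
  commands: [0, 0, 1, 0, 0, 0, 0, 0, 0, 0, 0, 0]

```text
time_s: 13.95
tool_pos: [0.682, 0.021, 0.1784]
tool_rot: [178.8, -28.1, 24.3]
force: [1.1, 0.1, 0.6]
grip_width: 0.0397
```

Run:
```python
from fit import *
o=state();rep(o,.046,.0003,-.0006)
```

```text
t 13.95 foot on spindle (x,y,s) mm [ 0.3306 -0.1915 76.8232] axis tilt err deg (toward x,y) [-0.0991  0.0393] F tool [ 1.2163  0.3163 -0.05  ] grip 39.7
  spindle axes in tool frame: X [0.9993 0.0369 0.0017] Y [ 0.0369 -0.9993 -0.0007] Z [ 0.0017  0.0007 -1.    ]
  corrective rotvec (tool): [ 0.0429 -0.0976  0.    ]
```

Contact starts around s≈77.5: the axial force swings from +2.4 N to 0. Pushing on over the ball.

Emit:
servo_tool:
  commands: [0, 0, 1, 0, 0, 0, 0, 0, 0, 0, 0, 0]

```text
time_s: 14.15
tool_pos: [0.6826, 0.0211, 0.1779]
tool_rot: [178.8, -28.1, 24.3]
force: [0.6, 0.9, 1.6]
grip_width: 0.0397
```

Emit:
servo_tool:
  commands: [0, 0, 1, 0, 0, 0, 0, 0, 0, 0, 0, 0]

```text
time_s: 14.35
tool_pos: [0.6829, 0.0213, 0.1772]
tool_rot: [178.8, -28.1, 24.3]
force: [-1.8, 0.2, 4.2]
grip_width: 0.0397
```

Emit:
servo_tool:
  commands: [0, 0, 1, 0, 0, 0, 0, 0, 0, 0, 0, 0]

```text
time_s: 14.55
tool_pos: [0.6834, 0.0216, 0.1762]
tool_rot: [178.8, -28.1, 24.3]
force: [-0.7, 0.6, 3.8]
grip_width: 0.0393
```

Run:
```python
from fit import *
o=state();rep(o,.046,.0003,-.0006)
```

```text
t 14.55 foot on spindle (x,y,s) mm [ 0.6121 -0.175  74.1196] axis tilt err deg (toward x,y) [-0.1208  0.051 ] F tool [ 1.4591 -0.7979 -3.5453] grip 39.3
  spindle axes in tool frame: X [0.9993 0.0371 0.0021] Y [ 0.0371 -0.9993 -0.0009] Z [ 0.0021  0.001  -1.    ]
  corrective rotvec (tool): [ 0.0554 -0.1188  0.    ]
```

Emit:
servo_tool:
  commands: [0, 0, 1, 0, 0, 0, 0, 0, 0, 0, 0, 0]

```text
time_s: 14.75
tool_pos: [0.6839, 0.0218, 0.175]
tool_rot: [178.8, -28.1, 24.3]
force: [1.2, 0.9, 3.4]
grip_width: 0.0396
```

Emit:
servo_tool:
  commands: [0, 0, 1, 0, 0, 0, 0, 0, 0, 0, 0, 0]

```text
time_s: 14.95
tool_pos: [0.6844, 0.022, 0.1739]
tool_rot: [178.8, -28.1, 24.3]
force: [4.8, 1.0, 2.4]
grip_width: 0.0398
```

Emit:
servo_tool:
  commands: [0, 0, 1, 0, 0, 0, 0, 0, 0, 0, 0, 0]

```text
time_s: 15.15
tool_pos: [0.6848, 0.0222, 0.1729]
tool_rot: [178.8, -28.1, 24.3]
force: [5.9, 0.9, -0.1]
grip_width: 0.0396
```

Emit:
servo_tool:
  commands: [0, 0, 1, 0, 0, 0, 0, 0, 1, 0, 0, 0]

```text
time_s: 15.35
tool_pos: [0.6856, 0.0225, 0.1714]
tool_rot: [178.8, -28.1, 24.3]
force: [3.7, 1.9, 3.1]
grip_width: 0.0399
```

Run:
```python
from fit import *
o=state();rep(o,.046,.0003,-.0006)
```

```text
t 15.35 foot on spindle (x,y,s) mm [ 0.4392 -0.0865 68.7515] axis tilt err deg (toward x,y) [-0.1099  0.0354] F tool [ 5.1194 -0.1492 -0.7515] grip 39.9
  spindle axes in tool frame: X [0.9993 0.037  0.0019] Y [ 0.037  -0.9993 -0.0006] Z [ 0.0019  0.0007 -1.    ]
  corrective rotvec (tool): [ 0.0394 -0.1085  0.    ]
```

It's over the ball: the axial push has fallen away and a steady +5 N lateral force shows the ball pressed under the bore. I expect the click 20–30 mm further on.

Emit:
servo_tool:
  commands: [0, 0, 2, 0, 0, 0, 0, 0, 2, 0, 0, 0, 0, 0, 2, 0, 0, 0]

```text
time_s: 15.65
tool_pos: [0.6882, 0.0236, 0.1659]
tool_rot: [178.8, -28.1, 24.3]
force: [5.7, 1.8, 3.3]
grip_width: 0.0396
```

Emit:
servo_tool:
  commands: [0, 0, 2, 0, 0, 0, 0, 0, 2, 0, 0, 0, 0, 0, 2, 0, 0, 0]

```text
time_s: 15.95
tool_pos: [0.6909, 0.0247, 0.1606]
tool_rot: [178.8, -28.1, 24.3]
force: [5.5, 1.4, 4.1]
grip_width: 0.0395
```

Emit:
servo_tool:
  commands: [0, 0, 2, 0, 0, 0, 0, 0, 2, 0, 0, 0]

```text
time_s: 16.15
tool_pos: [0.6926, 0.0253, 0.1571]
tool_rot: [178.8, -28.1, 24.3]
force: [4.8, 1.9, 3.0]
grip_width: 0.0398
```

Run:
```python
from fit import *
o=state();rep(o,.046,.0003,-.0006)
```

```text
t 16.15 foot on spindle (x,y,s) mm [ 0.4157 -0.1217 52.6059] axis tilt err deg (toward x,y) [-0.1056  0.0356] F tool [ 5.9921  0.2139 -0.1947] grip 39.8
  spindle axes in tool frame: X [0.9993 0.037  0.0018] Y [ 0.037  -0.9993 -0.0006] Z [ 0.0018  0.0007 -1.    ]
  corrective rotvec (tool): [ 0.0395 -0.1042  0.    ]
```

Emit:
servo_tool:
  commands: [0, 0, 1.5, 0, 0, 0, 0, 0, 1.5, 0, 0, 0]

```text
time_s: 16.35
tool_pos: [0.6939, 0.0259, 0.1544]
tool_rot: [178.8, -28.1, 24.3]
force: [5.0, 1.8, 2.8]
grip_width: 0.0396
```

Emit:
servo_tool:
  commands: [0, 0, 1, 0, 0, 0, 0, 0, 1, 0, 0, 0]

```text
time_s: 16.55
tool_pos: [0.6948, 0.0262, 0.1527]
tool_rot: [178.8, -28.1, 24.3]
force: [5.5, 2.4, 3.0]
grip_width: 0.0395
```

Emit:
servo_tool:
  commands: [0, 0, 1, 0, 0, 0, 0, 0, 0, 0, 0, 0]

```text
time_s: 16.75
tool_pos: [0.6952, 0.0264, 0.1514]
tool_rot: [178.8, -28.1, 24.3]
force: [6.8, 3.2, 1.0]
grip_width: 0.0395
```

Emit:
servo_tool:
  commands: [0, 0, 1, 0, 0, 0, 0, 0, 0, 0, 0, 0]

```text
time_s: 16.95
tool_pos: [0.6955, 0.0266, 0.1504]
tool_rot: [178.8, -28.1, 24.3]
force: [7.4, 2.2, -0.0]
grip_width: 0.0393
```

Run:
```python
from fit import *
o=state();rep(o,.046,.0003,-.0006)
```

```text
t 16.95 foot on spindle (x,y,s) mm [ 0.0351 -0.0105 45.1999] axis tilt err deg (toward x,y) [-0.0814  0.0219] F tool [6.7447 0.979  3.618 ] grip 39.3
  spindle axes in tool frame: X [0.9993 0.0371 0.0014] Y [ 0.0371 -0.9993 -0.0004] Z [ 0.0014  0.0004 -1.    ]
  corrective rotvec (tool): [ 0.0249 -0.0805  0.    ]
```

The axial force has turned to pulling (+3.6 N), so the ball is starting out over the groove edge. A few more 1 mm steps.

Emit:
servo_tool:
  commands: [0, 0, 1, 0, 0, 0, 0, 0, 0, 0, 0, 0]

```text
time_s: 17.15
tool_pos: [0.6958, 0.0267, 0.1492]
tool_rot: [178.9, -28.0, 24.3]
force: [7.5, 3.8, 0.0]
grip_width: 0.0399
```

Emit:
servo_tool:
  commands: [0, 0, 1, 0, 0, 0, 0, 0, 0, 0, 0, 0]

```text
time_s: 17.35
tool_pos: [0.696, 0.0269, 0.1479]
tool_rot: [178.9, -28.0, 24.3]
force: [8.4, 2.4, -2.2]
grip_width: 0.0398
```

Emit:
servo_tool:
  commands: [0, 0, 1, 0, 0, 0, 0, 0, 0, 0, 0, 0]

```text
time_s: 17.55
tool_pos: [0.696, 0.027, 0.1464]
tool_rot: [178.9, -27.9, 24.3]
force: [8.9, 2.6, -3.3]
grip_width: 0.0396
```

Run:
```python
from fit import *
o=state();rep(o,.046,.0003,-.0006)
```

```text
t 17.55 foot on spindle (x,y,s) mm [-1.4033  0.2464 41.4117] axis tilt err deg (toward x,y) [ 0.035  -0.0248] F tool [6.5615 1.1985 7.2059] grip 39.6
  spindle axes in tool frame: X [ 0.9993  0.0368 -0.0006] Y [ 0.0368 -0.9993  0.0004] Z [-0.0006 -0.0005 -1.    ]
  corrective rotvec (tool): [-0.0261  0.0341  0.    ]
```

Emit:
servo_tool:
  commands: [0, 0, 1, 0, 0, 0, 0, 0, 0, 0, 0, 0]

```text
time_s: 17.75
tool_pos: [0.6964, 0.0273, 0.1453]
tool_rot: [178.9, -27.9, 24.3]
force: [10.6, 3.1, -4.6]
grip_width: 0.0396
```

Emit:
servo_tool:
  commands: [0, 0, 1, 0, 0, 0, 0, 0, 0, 0, 0, 0]

```text
time_s: 17.95
tool_pos: [0.6967, 0.0273, 0.1447]
tool_rot: [178.9, -27.9, 24.3]
force: [7.9, 2.2, -1.4]
grip_width: 0.0397
```

Run:
```python
from fit import *
o=state();rep(o,.046,.0003,-.0006)
```

```text
t 17.95 foot on spindle (x,y,s) mm [-1.5675  0.2154 39.5703] axis tilt err deg (toward x,y) [ 0.0605 -0.0263] F tool [6.5048 1.1927 5.0865] grip 39.7
  spindle axes in tool frame: X [ 0.9993  0.0368 -0.0011] Y [ 0.0368 -0.9993  0.0005] Z [-0.001  -0.0005 -1.    ]
  corrective rotvec (tool): [-0.0285  0.0594  0.    ]
```

The pull peaked at about 9 N and is now falling off. First contact (78), the drag-to-pull turn (46) and the ball fully out (39.6) all put the ball at about 72 on my scale, so the target foot is s≈37. Two small steps to go.

Emit:
servo_tool:
  commands: [0, 0, 1, 0, 0, 0, 0, 0, 0, 0, 0, 0]

```text
time_s: 18.15
tool_pos: [0.697, 0.0274, 0.1441]
tool_rot: [178.9, -27.9, 24.3]
force: [5.4, 1.5, -0.8]
grip_width: 0.0393
```

Emit:
servo_tool:
  commands: [0, 0, 1, 0, 0, 0, 0, 0, 0, 0, 0, 0]

```text
time_s: 18.35
tool_pos: [0.6973, 0.0274, 0.1434]
tool_rot: [178.9, -27.9, 24.3]
force: [3.5, 1.2, -0.3]
grip_width: 0.0393
```

Run:
```python
from fit import *
o=state();rep(o,.046,.0003,-.0006)
```

```text
t 18.35 foot on spindle (x,y,s) mm [-1.5831  0.1127 38.1205] axis tilt err deg (toward x,y) [ 0.0727 -0.0155] F tool [3.1257 0.3433 2.0544] grip 39.3
  spindle axes in tool frame: X [ 0.9993  0.0367 -0.0013] Y [ 0.0367 -0.9993  0.0003] Z [-0.0013 -0.0003 -1.    ]
  corrective rotvec (tool): [-0.0182  0.0721  0.    ]
```

The axial force is back to the bare weight (2.1 N), so the ball is in the groove. I'll relieve the sideways load and go 0.8 mm further to the middle, checking that no new resistance builds.

Emit:
servo_tool:
  commands: [0.8, 0, 0.4, 0, 0, 0, 0, 0, 0.4, 0, 0, 0, 0, 0, 0, 0, 0, 0, 0, 0, 0, 0, 0, 0]

```text
time_s: 18.75
tool_pos: [0.6979, 0.0276, 0.1428]
tool_rot: [178.9, -27.9, 24.3]
force: [1.5, 0.3, -2.8]
grip_width: 0.0403
```

Run:
```python
from fit import *
o=state();rep(o,.046,.0003,-.0006)
for n in('scene','side','wrist'): shot(n,n+'6')
rep(state(),.046,.0003,-.0006)
a=[cv2.imread(f'pics/{x}6.png') for x in('scene','side')]
cv2.imwrite('pics/c6.png',np.hstack([cv2.resize(a[0][220:440,120:340],(400,400),interpolation=cv2.INTER_CUBIC),cv2.resize(a[1][160:290,180:310],(400,400),interpolation=cv2.INTER_CUBIC)]))
```

```text
t 18.75 foot on spindle (x,y,s) mm [-1.4199  0.0949 37.2612] axis tilt err deg (toward x,y) [ 0.1267 -0.0231] F tool [0.0816 0.2617 3.1655] grip 40.3
  spindle axes in tool frame: X [ 0.9993  0.0365 -0.0022] Y [ 0.0365 -0.9993  0.0004] Z [-0.0022 -0.0005 -1.    ]
  corrective rotvec (tool): [-0.0277  0.1257  0.    ]
t 18.9 foot on spindle (x,y,s) mm [-1.3757  0.144  37.2827] axis tilt err deg (toward x,y) [ 0.1261 -0.0284] F tool [-0.4373  0.3184  2.004 ] grip 39.4
  spindle axes in tool frame: X [ 0.9993  0.0365 -0.0022] Y [ 0.0365 -0.9993  0.0005] Z [-0.0022 -0.0006 -1.    ]
  corrective rotvec (tool): [-0.0329  0.125   0.    ]
```

View pics/c6.png

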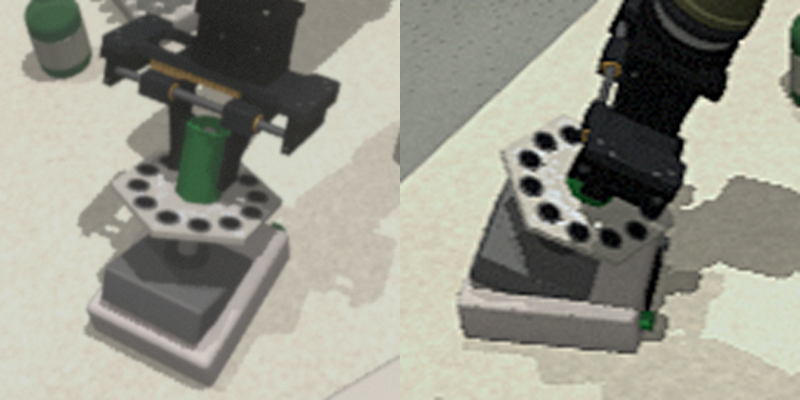

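The axial force equals the weight and the lateral force is about 0. The image shows the spindle tip just at the hub's top rim (scene crop 208,128), as expected. Releasing now.

Emit:
servo_tool:
  commands: [0, 0, 0, 0, 0, 0, 0, 0, 0, 0, 0, 0, 0, 0, 0, 0, 0, 0, 0, 0, 0, 0, 0, 0, 0, 0, 0, 0, 0, 0, 0, 0, 0, 0, 0, 0]
  jaw: 80

```text
time_s: 19.5
tool_pos: [0.699, 0.028, 0.144]
tool_rot: [178.9, -28.0, 24.3]
force: [-0.8, -0.2, 0.1]
grip_width: 0.0769
```

Run:
```python
from fit import *
o,im,d=shot('wrist','w7');rep(o,.046,.0003,-.0006)
```

```text
t 19.5 foot on spindle (x,y,s) mm [ 0.3269 -0.046  37.8342] axis tilt err deg (toward x,y) [-0.0245  0.018 ] F tool [-0.694  -0.1512 -0.4458] grip 76.9
  spindle axes in tool frame: X [0.9993 0.0369 0.0004] Y [ 0.0369 -0.9993 -0.0003] Z [ 0.0004  0.0003 -1.    ]
  corrective rotvec (tool): [ 0.0189 -0.0238  0.    ]
```

View pics/w7.png

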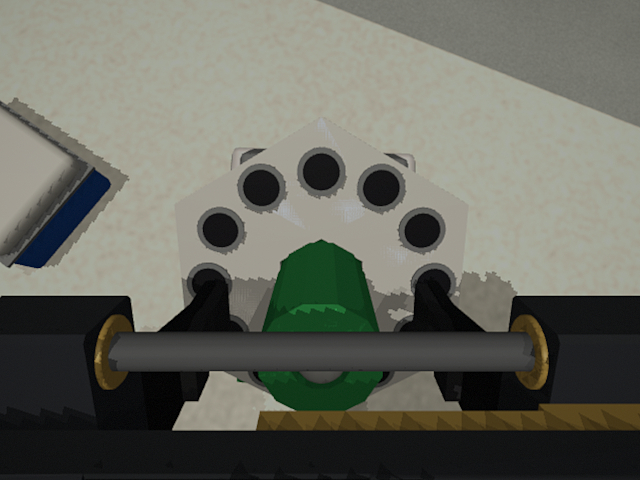

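The jaws are open and the carrier stays put, hub at (321,340) and free of both fingers. I'll back off along the tool axis and measure the final position.

Emit:
servo_tool:
  commands: [0, 0, -5, 0, 0, 0, 0, 0, -10, 0, 0, 0, 0, 0, -15, 0, 0, 0, 0, 0, -20, 0, 0, 0, 0, 0, -20, 0, 0, 0, 0, 0, -20, 0, 0, 0, 0, 0, -20, 0, 0, 0, 0, 0, -10, 0, 0, 0, 0, 0, 0, 0, 0, 0, 0, 0, 0, 0, 0, 0]

```text
time_s: 20.55
tool_pos: [0.6465, 0.0069, 0.2498]
tool_rot: [178.8, -28.0, 24.3]
force: [-0.7, -0.5, 0.4]
grip_width: 0.0799
```

Run:
```python
from fit import *
o,im,d=shot('wrist','w8');print(o['time_s'],o['tool_pos'],o['force'])
for n in('scene','side'): shot(n,n+'8')
for n in('wrist','scene','side'):
    z=np.load('pics/w8.npz' if n=='wrist' else f'pics/{n}8.npz');dd=z['d'];hsv=cv2.cvtColor(z['im'],cv2.COLOR_RGB2HSV)
    Q=cloud(n,dd,o)-b;L=np.stack([Q@X,Q@Y,Q@Z],-1);r=np.hypot(L[...,0],L[...,1])
    m=(dd>0)&(L[...,2]>.055)&(L[...,2]<.085)&(r<.08)&(r>.03)&(hsv[...,1]<70)&(hsv[...,2]>100)
    S=L[m];A=np.c_[S[:,:2],np.ones(len(S))]
    for _ in range(4):
        k,*_r=np.linalg.lstsq(A,S[:,2],rcond=None);g=abs(S[:,2]-A@k)<.002;S=S[g];A=A[g]
    print(n,len(S),'plate top s',k[2]*1000,'-> foot',k[2]*1000-30,'slopes deg',np.degrees(k[:2]))
    g=(dd>0)&(hsv[...,0]>50)&(hsv[...,0]<85)&(hsv[...,1]>110)&(r<.022)&(r>.011)&(L[...,2]>.11)
    print('   hub top s pct',np.percentile(L[g][:,2],[50,90,98])*1000,'ctr',(np.percentile(L[g],1,0)+np.percentile(L[g],99,0))[:2]*500)
    t=(dd>0)&(hsv[...,1]<60)&(r<.009)&(L[...,2]>.11); print('   tip s',L[t][:,2].max()*1000 if t.any() else None)
a=[cv2.imread(f'pics/{x}.png') for x in('scene8','side8')]
cv2.imwrite('pics/c8.png',np.hstack([cv2.resize(a[0][220:440,120:340],(400,400),interpolation=cv2.INTER_CUBIC),cv2.resize(a[1][160:290,180:310],(400,400),interpolation=cv2.INTER_CUBIC)]))
```

```text
20.55 [0.6465 0.0069 0.2498] [-0.7098 -0.4898  0.3925]
wrist 12065 plate top s 62.853576199460335 -> foot 32.853576199460335 slopes deg [ 0.0466 -0.1477]
   hub top s pct [127.7435 128.6301 129.1314] ctr [1.4949 0.6663]
   tip s 132.78532656802935
scene 1688 plate top s 63.0807514471606 -> foot 33.0807514471606 slopes deg [-0.1763 -0.3174]
   hub top s pct [127.902  128.7529 129.0301] ctr [2.6606 1.198 ]
   tip s 131.9731064932757
side 613 plate top s 61.57976682302096 -> foot 31.57976682302096 slopes deg [ 0.0473 -0.4402]
   hub top s pct [124.9603 128.3548 129.4668] ctr [0.3078 1.0849]
   tip s 132.65703960665303
```

View pics/c8.png

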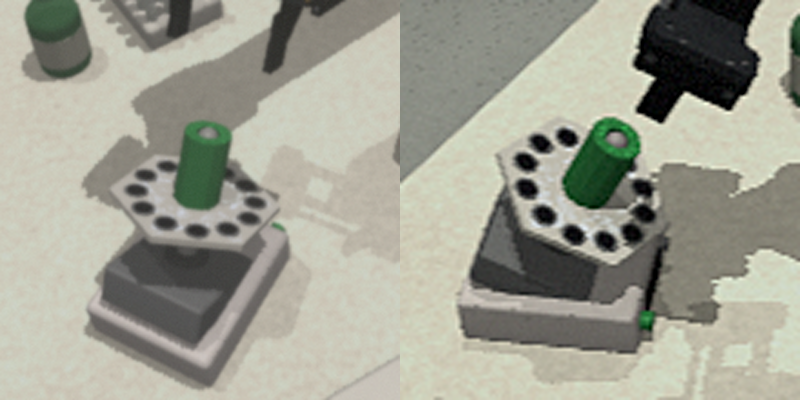

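View pics/w8.png

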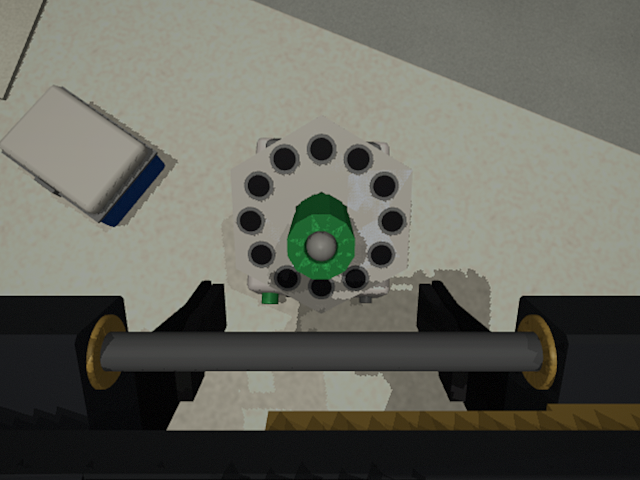

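After release the foot measures about 33 mm, against 37 in the hand. I'll compare with the pre-release pictures on the same measure, and re-measure the ball with a proper sphere fit.

Run:
```python
from fit import *
o6=dict(tool_pos=[0.6979,0.0276,0.1428],tool_rot=[178.9,-27.9,24.3])
o7=dict(tool_pos=[0.699,0.028,0.144],tool_rot=[178.9,-28.0,24.3])
o8=dict(tool_pos=[0.6465,0.0069,0.2498],tool_rot=[178.8,-28.0,24.3])
for n,f,o in[('wrist','wrist6',o6),('scene','scene6',o6),('side','side6',o6),('wrist','w7',o7),('wrist','w8',o8),('scene','scene8',o8),('side','side8',o8)]:
    z=np.load(f'pics/{f}.npz');dd=z['d'];hsv=cv2.cvtColor(z['im'],cv2.COLOR_RGB2HSV)
    Q=cloud(n,dd,o)-b;L=np.stack([Q@X,Q@Y,Q@Z],-1);r=np.hypot(L[...,0],L[...,1])
    m=(dd>0)&(L[...,2]>.05)&(L[...,2]<.085)&(r<.08)&(r>.03)&(hsv[...,1]<70)&(hsv[...,2]>110)
    S=L[m];S=S[abs(S[:,2]-np.median(S[:,2]))<.003];print(f,len(S),'plate top med',np.median(S[:,2])*1000)
# spindle scale check & ball fit
from scipy.optimize import least_squares
for n,f in[('wrist','w1'),('scene','scene0'),('side','side0')]:
    z=np.load(f'pics/{f}.npz');dd=z['d'];hsv=cv2.cvtColor(z['im'],cv2.COLOR_RGB2HSV)
    Q=cloud(n,dd,o1)-b;L=np.stack([Q@X,Q@Y,Q@Z],-1);r=np.hypot(L[...,0],L[...,1])
    m=(dd>0)&(r<.016)&(L[...,0]>.0095)&(L[...,2]>.05)&(L[...,2]<.11);S=L[m]
    print(f,'proud pts',m.sum(),'s pct',np.percentile(S[:,2],[2,50,98])*1000, 'mid', np.median(S[S[:,0]>.0115][:,2])*1000 if (S[:,0]>.0115).any() else None)
    if m.sum()>8:
        g=least_squares(lambda q:(np.linalg.norm(S-[q[0],q[1],q[2]],axis=1)-.008)*1e3,[.0055,0,.075],loss='soft_l1');print('   sphere ctr',g.x*1000)
    sp=(dd>0)&(r<.013);print('   max s (tip, expect 130)',np.percentile(L[sp&(L[...,2]>.1)][:,2],[99,99.8])*1000)
    col=(dd>0)&(r<.0195)&(r>.012)&(abs(L[...,2]-.006)<.006);print('   collar s (expect 6)',np.median(L[col][:,2])*1000,col.sum())
```

```text
wrist6 20984 plate top med 67.64535572012976
scene6 1384 plate top med 67.70967353298681
side6 458 plate top med 66.27963059583382
w7 20408 plate top med 62.854906836273926
w8 11456 plate top med 62.820564156344155
scene8 1745 plate top med 62.98027117016623
side8 717 plate top med 61.58364645279157
w1 proud pts 429 s pct [ 54.1103  76.7271 108.0429] mid 73.9226130854077
   sphere ctr [14.4227  0.3898 82.3557]
   max s (tip, expect 130) [130.8215 131.1315]
   collar s (expect 6) 6.716557669518955 731
scene0 proud pts 63 s pct [ 51.3675  75.2609 105.3004] mid 73.5393997195856
   sphere ctr [ 6.2792  1.831  77.6465]
   max s (tip, expect 130) [131.5124 131.841 ]
   collar s (expect 6) 6.898452525406921 172
side0 proud pts 6 s pct [68.3307 75.8596 76.7451] mid 75.66147488040154
   max s (tip, expect 130) [130.859 131.981]
   collar s (expect 6) 5.59263181198405 73
```

Pre-release, the plate was at 67.6. Now it is at 62.8, so it dropped 4.8 mm on release and the foot is about 40 mm below the ball, right at or past the 39 mm limit. It may have ridden up on the ball through the drop. I'll re-grip, feel where the ball is, raise it and set it down gently.

Emit:
servo_tool:
  commands: [0, 0, 10, 0, 0, 0, 0, 0, 20, 0, 0, 0, 0, 0, 20, 0, 0, 0, 0, 0, 20, 0, 0, 0, 0, 0, 20, 0, 0, 0, 0, 0, 15, 0, 0, 0, 0, 0, 10, 0, 0, 0, 0, 0, 5, 0, 0, 0, 0, 0, 0, 0, 0, 0]

```text
time_s: 21.6
tool_pos: [0.6989, 0.0282, 0.1433]
tool_rot: [178.9, -28.0, 24.3]
force: [-0.3, -0.4, 0.0]
grip_width: 0.0795
```

Emit:
servo_tool:
  commands: [0, 0, 0, 0, 0, 0, 0, 0, 0, 0, 0, 0, 0, 0, 0, 0, 0, 0, 0, 0, 0, 0, 0, 0, 0, 0, 0, 0, 0, 0, 0, 0, 0, 0, 0, 0, 0, 0, 0, 0, 0, 0]
  jaw: 30
  newtons: 40

```text
time_s: 22.3
tool_pos: [0.699, 0.0279, 0.1441]
tool_rot: [178.9, -28.0, 24.3]
force: [0.5, 0.3, 0.6]
grip_width: 0.0399
```

Run:
```python
from fit import *
o,im,d=shot('wrist','w9');rep(o,.0507)
```

```text
t 22.3 foot on spindle (x,y,s) mm [ 0.0023 -0.7171 33.1877] axis tilt err deg (toward x,y) [-0.0207  0.0224] F tool [ 0.7775 -0.0277 -0.2935] grip 39.9
  spindle axes in tool frame: X [0.9993 0.0368 0.0004] Y [ 0.0368 -0.9993 -0.0004] Z [ 0.0003  0.0004 -1.    ]
  corrective rotvec (tool): [ 0.0231 -0.0198  0.    ]
```

Gripped with no load. Raising in 1 mm steps and watching the axial force.

Emit:
servo_tool:
  commands: [0, 0, -1, 0, 0, 0, 0, 0, 0, 0, 0, 0]

```text
time_s: 22.55
tool_pos: [0.6983, 0.0278, 0.1446]
tool_rot: [178.9, -28.0, 24.3]
force: [-0.6, 0.2, -1.8]
grip_width: 0.0397
```

Emit:
servo_tool:
  commands: [0, 0, -1, 0, 0, 0, 0, 0, 0, 0, 0, 0]

```text
time_s: 22.75
tool_pos: [0.6976, 0.0276, 0.1452]
tool_rot: [178.9, -27.9, 24.3]
force: [0.4, 0.3, -1.7]
grip_width: 0.0396
```

Emit:
servo_tool:
  commands: [0, 0, -1, 0, 0, 0, 0, 0, 0, 0, 0, 0]

```text
time_s: 22.95
tool_pos: [0.6975, 0.0274, 0.1464]
tool_rot: [178.9, -28.0, 24.3]
force: [-0.1, 0.3, -1.1]
grip_width: 0.0397
```

Emit:
servo_tool:
  commands: [0, 0, -1, 0, 0, 0, 0, 0, 0, 0, 0, 0]

```text
time_s: 23.15
tool_pos: [0.6972, 0.0272, 0.1476]
tool_rot: [178.9, -28.0, 24.3]
force: [0.2, 0.5, -1.6]
grip_width: 0.0397
```

Run:
```python
from fit import *
o=state();rep(o,.0507)
for t,f in[('1',0)]: pass
```

```text
t 23.15 foot on spindle (x,y,s) mm [ 0.0222 -0.6851 37.2014] axis tilt err deg (toward x,y) [-0.0227  0.0209] F tool [-0.4163 -0.4643  1.5576] grip 39.7
  spindle axes in tool frame: X [0.9993 0.0369 0.0004] Y [ 0.0369 -0.9993 -0.0004] Z [ 0.0004  0.0004 -1.    ]
  corrective rotvec (tool): [ 0.0217 -0.0219  0.    ]
```

From s=33 to 37 the hub moves freely, carrying only its weight, with no hump. So it is in the groove, and at s≈33 it simply rests with the groove's upper edge on the ball. I'll feel for the other edge to bracket it.

Emit:
servo_tool:
  commands: [0, 0, -1, 0, 0, 0, 0, 0, 0, 0, 0, 0]

```text
time_s: 23.35
tool_pos: [0.6968, 0.027, 0.1485]
tool_rot: [178.9, -28.0, 24.3]
force: [0.3, -0.3, -2.1]
grip_width: 0.0398
```

Emit:
servo_tool:
  commands: [0, 0, -1, 0, 0, 0, 0, 0, 0, 0, 0, 0]

```text
time_s: 23.55
tool_pos: [0.6964, 0.0269, 0.1494]
tool_rot: [178.9, -28.0, 24.3]
force: [-0.5, 0.1, -3.1]
grip_width: 0.0398
```

Run:
```python
from fit import *
o=state();rep(o,.0507)
```

```text
t 23.55 foot on spindle (x,y,s) mm [ 0.0318 -0.6717 39.2114] axis tilt err deg (toward x,y) [-0.0227  0.0202] F tool [-1.7807 -0.3832  2.513 ] grip 39.8
  spindle axes in tool frame: X [0.9993 0.0369 0.0004] Y [ 0.0369 -0.9993 -0.0004] Z [ 0.0004  0.0004 -1.    ]
  corrective rotvec (tool): [ 0.021  -0.0219  0.    ]
```

Emit:
servo_tool:
  commands: [0, 0, -1, 0, 0, 0, 0, 0, 0, 0, 0, 0]

```text
time_s: 23.75
tool_pos: [0.6959, 0.0267, 0.1502]
tool_rot: [178.9, -28.0, 24.3]
force: [-0.2, -0.2, -2.8]
grip_width: 0.0395
```

Emit:
servo_tool:
  commands: [0, 0, -1, 0, 0, 0, 0, 0, 0, 0, 0, 0]

```text
time_s: 23.95
tool_pos: [0.6955, 0.0265, 0.1511]
tool_rot: [178.9, -28.0, 24.3]
force: [-0.4, -0.1, -2.9]
grip_width: 0.0397
```

Run:
```python
from fit import *
o=state();rep(o,.0507)
```

```text
t 23.95 foot on spindle (x,y,s) mm [ 0.0131 -0.6857 41.2036] axis tilt err deg (toward x,y) [-0.0226  0.0197] F tool [-1.7648 -0.0904  2.386 ] grip 39.7
  spindle axes in tool frame: X [0.9993 0.0368 0.0004] Y [ 0.0368 -0.9993 -0.0003] Z [ 0.0004  0.0004 -1.    ]
  corrective rotvec (tool): [ 0.0206 -0.0219  0.    ]
```

The hub is free from 33 to at least 41, an 8 mm span that matches the stated 31–39 mm seat. The carrier is clicked in. Its natural hanging point is the lower end, where the ball carries it. I'll set it down gently there until the weight just transfers, to avoid another drop.

Emit:
servo_tool:
  commands: [0, 0, 2, 0, 0, 0, 0, 0, 2, 0, 0, 0, 0, 0, 2, 0, 0, 0, 0, 0, 0, 0, 0, 0]

```text
time_s: 24.35
tool_pos: [0.698, 0.0278, 0.1452]
tool_rot: [178.9, -28.0, 24.3]
force: [-0.3, 0.8, -2.3]
grip_width: 0.0397
```

Emit:
servo_tool:
  commands: [0, 0, 0.7, 0, 0, 0, 0, 0, 0, 0, 0, 0]

```text
time_s: 24.55
tool_pos: [0.6984, 0.0277, 0.145]
tool_rot: [178.9, -28.0, 24.3]
force: [-0.5, 0.6, -2.6]
grip_width: 0.0396
```

Run:
```python
from fit import *
o=state();rep(o,.0507)
```

```text
t 24.55 foot on spindle (x,y,s) mm [-0.0238 -0.6323 34.3167] axis tilt err deg (toward x,y) [-0.0175  0.0113] F tool [-1.4468 -0.8172  2.1648] grip 39.6
  spindle axes in tool frame: X [0.9993 0.0368 0.0003] Y [ 0.0368 -0.9993 -0.0002] Z [ 0.0003  0.0002 -1.    ]
  corrective rotvec (tool): [ 0.0119 -0.0171  0.    ]
```

Emit:
servo_tool:
  commands: [0, 0, 0.6, 0, 0, 0, 0, 0, 0, 0, 0, 0]

```text
time_s: 24.75
tool_pos: [0.6987, 0.0278, 0.1446]
tool_rot: [178.9, -28.0, 24.3]
force: [-0.2, 0.4, -2.1]
grip_width: 0.0395
```

Emit:
servo_tool:
  commands: [0, 0, 0.5, 0, 0, 0, 0, 0, 0, 0, 0, 0, 0, 0, 0, 0, 0, 0]

```text
time_s: 25.05
tool_pos: [0.6989, 0.0278, 0.1443]
tool_rot: [178.9, -28.0, 24.3]
force: [-1.6, -0.1, -0.0]
grip_width: 0.0397
```

Run:
```python
from fit import *
o=state();rep(o,.0507)
```

```text
t 25.05 foot on spindle (x,y,s) mm [ 0.0444 -0.7772 33.3975] axis tilt err deg (toward x,y) [-0.0244  0.026 ] F tool [-1.3518 -0.5254 -0.6953] grip 39.7
  spindle axes in tool frame: X [0.9993 0.0368 0.0004] Y [ 0.0368 -0.9993 -0.0005] Z [ 0.0004  0.0005 -1.    ]
  corrective rotvec (tool): [ 0.0269 -0.0235  0.    ]
```

The weight transfers at s≈33.4. Releasing.

Emit:
servo_tool:
  commands: [0, 0, 0, 0, 0, 0, 0, 0, 0, 0, 0, 0, 0, 0, 0, 0, 0, 0, 0, 0, 0, 0, 0, 0, 0, 0, 0, 0, 0, 0, 0, 0, 0, 0, 0, 0]
  jaw: 80

```text
time_s: 25.65
tool_pos: [0.6989, 0.0279, 0.1442]
tool_rot: [178.9, -28.0, 24.3]
force: [-0.4, -0.1, -0.4]
grip_width: 0.0771
```

Emit:
servo_tool:
  commands: [0, 0, -5, 0, 0, 0, 0, 0, -10, 0, 0, 0, 0, 0, -15, 0, 0, 0, 0, 0, -20, 0, 0, 0, 0, 0, -20, 0, 0, 0, 0, 0, -20, 0, 0, 0, 0, 0, -20, 0, 0, 0, 0, 0, -15, 0, 0, 0, 0, 0, 0, 0, 0, 0, 0, 0, 0, 0, 0, 0]

```text
time_s: 26.65
tool_pos: [0.6443, 0.0059, 0.2548]
tool_rot: [178.8, -28.0, 24.3]
force: [-0.6, 0.5, -0.3]
grip_width: 0.08
```

Run:
```python
from fit import *
o,im,d=shot('wrist','w10');print(o['time_s'],o['tool_pos'],o['force'])
for n in('scene','side'): shot(n,n+'10')
for n,f in[('wrist','w10'),('scene','scene10'),('side','side10')]:
    z=np.load(f'pics/{f}.npz');dd=z['d'];hsv=cv2.cvtColor(z['im'],cv2.COLOR_RGB2HSV)
    Q=cloud(n,dd,o)-b;L=np.stack([Q@X,Q@Y,Q@Z],-1);r=np.hypot(L[...,0],L[...,1])
    m=(dd>0)&(L[...,2]>.05)&(L[...,2]<.085)&(r<.08)&(r>.03)&(hsv[...,1]<70)&(hsv[...,2]>110)
    S=L[m];S=S[abs(S[:,2]-np.median(S[:,2]))<.003];print(f,len(S),'plate top med',np.median(S[:,2])*1000)
a,c=cv2.imread('pics/scene10.png'),cv2.imread('pics/side10.png')
cv2.imwrite('pics/c10.png',np.hstack([cv2.resize(a,(400,300)),cv2.resize(c,(400,300))]))
```

```text
26.65 [0.6443 0.0059 0.2548] [-0.6435  0.4515 -0.274 ]
w10 11033 plate top med 62.88346372015402
scene10 1756 plate top med 63.01349891427774
side10 690 plate top med 61.6590445812622
```

View pics/c10.png

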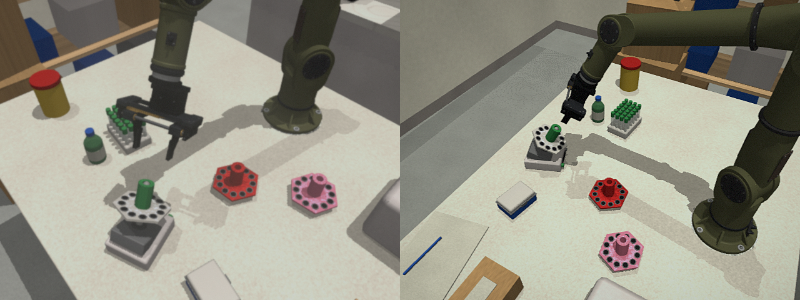

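The carrier hangs at the same spot in both sets of views (plate at 62.9). The gripper is clear, and the rack, bottle, tip box and look-alikes are where they were. Handing in.

Run:
```python
from h import *
print(env.sign_off(), state()['time_s'])
```

```text
the job is handed in; nothing more can be done
the job is handed in; nothing more can be done
```

The green-hubbed carrier is on the spindle with the ball clicked into the groove. It was hanging free with the gripper backed about 125 mm off when I handed in, at about 27 s. How far it sits below the ball comes out right at your 39 mm limit, and my measurements can't settle which side of it.

- **Fitting:** I gripped the hub at 39.5 mm and lined it up on a spindle position that all three cameras agreed on. Going over the ball took a push of about 6.5 N, then light drag with about 5 N sideways. The ball then pulled out into the groove, and the load on the gripper went back to the carrier's weight.
- **Release:** The carrier dropped 4.8 mm when I first let go, so I gripped it again to check. It moved freely, with only its weight on the gripper, over at least 8 mm. I felt the lower end, where the weight comes off onto the ball. I stopped raising before any upper edge. I set it down gently at the lower end and let go; it came to rest in the same place, within 0.1 mm.
- **Check that disagreed:** By feel, the hub's foot rests about 38–40 mm below the ball, against your 31–39 mm. Camera estimates of the ball put it 1–2 mm further, but they carry errors of about that size. I take it as properly seated because the free travel and the missing sideways force show the ball out in the groove and carrying the carrier.
- **Other objects:** In the last pictures the rack, the bottle, the tip box and the red and pink look-alikes look undisturbed. I judged that by eye and did not measure it.

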